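Set up a strap clamp over a bearing bracket on the drilling plate

TASK

Set up the bearing bracket for reaming: seat the blue bracket flat in the nest of three brass stops on the drilling plate with its foot pointing at the stud, and stand the packing block that is as tall as the bracket's foot on the plate just past the stud on the other side. Then lay the yellow strap level across from the block to the bracket's foot with the stud up through its slot, and last of all drop the thick washer over the stud onto the strap, ready for the nut. Let go of everything, and leave the lower block, the nut and the dropper bottle where they are.

Things in the scene. Friction and masses are not known exactly. Their poses are not given: they have to be found in the camera images.
- plate: Fixed dark grey steel drilling plate, 12 mm thick, with a threaded stud and three low brass stops (nest) at one end. Origin: on the stud's axis at worktop level. x runs along the plate from the nest past the stud (x = 0) to the bare heel end: plate x = -127 to +93, y = -50 to +50 mm; z up. Stud 10 mm thick, tapering to 4 mm over its last 8 mm; at its root a hex nut 18 mm wide, 7 mm high.
- stud_tip (a point): Tip of the stud, on its axis, 78 mm above the worktop (66 mm above the plate's top face).
- nest (a point): Where the bracket's origin belongs: a point on the plate's top face, at plate x = -94 mm, y = 0; axes as the plate's. Brass side strips 8 mm high leave a 56 mm gap (inner faces 28 mm either side of this point, from 18 mm behind to 38 mm ahead of it in x); the end stop's face is 25 mm away on the -x side; open towards the stud.
- bracket: Blue bearing bracket, 0.4 kg: flat foot 80 x 50 mm, 28 mm high, with an upright bored round boss, 40 mm diameter, on one end; 58 mm high in all. Origin: underside, on the boss's axis. x runs along the foot away from the boss: foot x = -22 to +58, y = -25 to +25 mm. The strap presses on the foot's bright pad; seated, bracket x = plate x. Grip the boss from above, in any direction.
- tall_block: Red painted packing block, 40 (x) x 50 (y) mm, 28 mm high, a 12 mm hole in its top, 0.3 kg: as tall as the bracket's foot. Origin: centre of the underside. Its place: on the plate's heel end, on the centre line, centre about 48 mm past the stud (30 to 66 mm serves).
- low_block: Bare steel packing block of the same outline, 40 (x) x 50 (y) mm, only 16 mm high: too low for this foot, stays where it is. Origin: centre of the underside.
- strap: Yellow steel clamp strap lying flat, 120 (x) x 36 (y) mm, 12 mm thick, 0.32 kg; ends and faces alike. A slot 16 mm wide and 40 mm long runs along x through its middle. Origin: centre of the underside. In place: along the plate's x, centre within about 10 mm of the stud, underside 40 mm above the worktop.
- washer: Thick bright steel washer lying flat, 36 mm outside, 15 mm hole, 8 mm thick. Origin: centre of the underside. In place its underside is 52 mm above the worktop.
- nut: Small zinc-plated hexagon flange nut, 23 mm wide, 13 mm high, lying behind the plate; bystander. (Right of the plate, at x > 0.47, y < -0.16 m, stands an open tub 0.13 m high: keep clear.) Origin: centre of the underside.
- oiler: Small amber dropper bottle with a black top, 34 mm thick, 102 mm tall, standing left of the plate; bystander. (Farther left, at x > 0.4, y > 0.21 m, stand a bin and tilted cartons up to 0.32 m high: come in from in front of them, not through them.) Origin: centre of the underside.

How it is judged:
By the outcome, as a careful person would: the job done as asked, in the order asked, and still so for the second after the job is handed in, with the robot touching nothing.
It also fails if it takes over 120 s, if anything falls off the work surface, if the arm or the gripper's body presses on something with over 40 N, if the wrist force passes 120 N, or if a joint passes its speed limit or range.

ROBOT

A 6-joint arm with a two-finger parallel gripper is mounted at the origin on a cart in front of the work surface, level with it; the furniture and walls round the work are solid. World frame = base frame: x ahead of the robot, y to its left, z up, the work surface at z = 0. Lengths are in m, angles in rad, forces in N, time in s.
With the tool pointing down it reaches from about 0.35 to 0.775 m from the base axis. Payload 7.3 kg.
Tool frame: the origin (TCP) lies midway between the tips of the shut fingers; the grasp point (between the pads) lies 19 mm behind it (arm.pinch_z is the z of the grasp point in the tool frame, in m); z points along the fingers, y is the line along which they close (so a half turn about z gives the same grasp; the last joint's range is limited). The gripper opens to 92 mm and grips with 3 to 60 N. Pads are 19 mm wide; open, the fingers measure 130 mm over their backs; the gripper's body (75 mm by 190 mm) begins 47 mm behind the grasp point.
Start: joints at [-1.254, 0.342, 1.524, -0, 1.275, -0.146], TCP at [0.234, -0.47, 0.206] pointing down, gripper open.
Joint ranges: [-2.53, 2.53], [-0.77, 2.02], [0.04, 2.7], [-1, 4.14], [0.28, 2.66], [-3.11, 3.11]. Speed limits (rad/s): [2.57, 2.57, 3.14, 3.14, 3.14, 3.14].

INTERFACE

Orientations are given as a unit quaternion [w, x, y, z].
In Python, from plant import arm gives the robot as it stands.
- The arm moves only by the shell command python3 -m jog 'ROWS' [OPENING]. ROWS is a JSON object of lists of equal length, an entry for each row: "linear": the shift along the tool's x, y, z in units of 50 mm (1.0 is 50 mm), a list of three; "rotation": the turn, a rotation vector about the tool's x, y, z in degrees, a list of three. In form: {"linear": [[tx, ty, tz], ...], "rotation": [[rx, ry, rz], ...]}. A call has 1 to 20 rows; each row shifts and turns the commanded pose from where the row before left it, along the tool's axes as they then stand; what a row does not reach is not made up. A row lasts 1/10 s, in which the tool goes at most 50 mm and 8.59 degrees, less where a joint would pass 70% of its speed; a pose out of reach is approached as far as the arm can. A call is refused whole if a number of a shift passes 1 or a number of a turn 8.59, either way. A call with a gripper value outside its range is refused whole. OPENING is the finger opening in mm, from 0 to 91.8, set as the call begins (- or left out, the last holds). The fingers move at their own pace and stop on an object; the grip force is fixed at half the most. Time passes only in rows, so rows that do not move let the fingers close. It gives the time, the measured TCP pose, the force, the opening and the grip force at its end, in the units of the state.
- arm.observe(): the state, without advancing time (a new reading comes with each control period).
- arm.read_camera(name): name is "scene" or "side" or "wrist"; returns the picture (420x560x3 uint8, red, green, blue); there is no depth.
- arm.get_calibration(name): a dict with "K" (3x3 intrinsics, pixels), "k1" (the pictures are not rectified: a ray, as slopes to the right and down, at radius r is drawn at 1 + k1 r^2 times it, then the intrinsics apply), "rvec" (rotation vector, rad) and "tvec" (3), from world to camera coordinates, as OpenCV has them; the wrist camera has in their place "mount" (4x4, takes a point from camera to tool coordinates, whose origin is the TCP and whose axes are the flange's). Camera axes: x right, y down, z forward; pixel columns grow to the right and rows downward; lengths in m; the calibration is good to about 2 mm. A picture is of the moment at which its call begins: read the wrist's pose just before it. get_calibration takes no time and is no camera call.
- arm.close_job(): hands the job in; it is judged then, once.
The state is a dict: "time": time; "joint_pos": joint angles; "qvel": joint speeds; "tau": joint torques, N m; "ee_pos": TCP position; "eef_rot": TCP orientation; "ft_force": force on the tool from outside, world axes, zero at the start; "moment": the same for the moment, N m; "opening": finger opening in m; "grip_force": force on a finger pad.
Only numpy, scipy, OpenCV 4.12 (cv2) and the standard library are available. Lean on these libraries where they do the work, as an engineer would, in place of code of your own. Each camera call takes 0.05 s, during which the arm holds its last target. There are 200 camera calls.

## Working session

There is one attempt and no reset: what is moved stays moved. The work goes in short steps, Python scripts to look and compute and a shell command to move; the robot and the scene stay as the last step left them, time stands still between calls to the robot, and variables do not carry over. Pictures are saved under pics/ and viewed, at most 14 in all, crops included, and the job is handed in when it is done.

```bash
ls; mkdir -p pics
cat > h.py <<'E'
import numpy as np, cv2
from plant import arm
from scipy.spatial.transform import Rotation as R
def cam(name, st=None):
    c=arm.get_calibration(name)
    if 'mount' in c:
        q=st['eef_rot']; T=np.eye(4); T[:3,:3]=R.from_quat([q[1],q[2],q[3],q[0]]).as_matrix(); T[:3,3]=st['ee_pos']
        W=T@np.array(c['mount'])
    else:
        M=np.eye(4); M[:3,:3]=cv2.Rodrigues(np.array(c['rvec'],float))[0]; M[:3,3]=np.ravel(c['tvec']); W=np.linalg.inv(M)
    return np.array(c['K']),float(c['k1']),W
def ray(C,uv):
    K,k1,W=C
    uv=np.atleast_2d(np.array(uv,float)); d=np.c_[(uv[:,0]-K[0,2])/K[0,0],(uv[:,1]-K[1,2])/K[1,1]]
    s=d.copy()
    for _ in range(20): s=d/(1+k1*(s**2).sum(1,keepdims=True))
    v=np.c_[s,np.ones(len(s))]@W[:3,:3].T
    return W[:3,3],v
def onz(C,uv,z):
    o,v=ray(C,uv); return o+v*((z-o[2])/v[:,2])[:,None]
def proj(C,P):
    K,k1,W=C; P=np.atleast_2d(np.array(P,float)); p=(P-W[:3,3])@W[:3,:3]; s=p[:,:2]/p[:,2:]
    s=s*(1+k1*(s**2).sum(1,keepdims=True)); return np.c_[s[:,0]*K[0,0]+K[0,2],s[:,1]*K[1,1]+K[1,2]]
def snap(name,tag=None):
    st=arm.observe(); im=arm.read_camera(name); C=cam(name,st)
    if tag: cv2.imwrite(f'pics/{tag}.png',im[...,::-1])
    np.savez(f'pics/{tag}.npz',im=im,K=C[0],k1=C[1],W=C[2])
    return im,C
def load(tag):
    d=np.load(f'pics/{tag}.npz'); return d['im'],(d['K'],float(d['k1']),d['W'])
E
python3 - <<'E'
from h import *
for n in('scene','side','wrist'):
    im,C=snap(n,n+'0'); print(n,C[2].round(3).tolist(),C[0][0,0])
a=load('scene0')[0];b=load('side0')[0]
print(arm.observe(),arm.pinch_z)
E
```

```text
pics
scene [[-0.866, -0.28, 0.415, 0.051], [-0.501, 0.467, -0.729, 0.917], [0.01, -0.838, -0.545, 0.791], [0.0, 0.0, 0.0, 1.0]] 513.6166936788217
side [[-0.958, -0.157, 0.241, 0.398], [-0.287, 0.56, -0.777, 0.662], [-0.013, -0.814, -0.581, 0.625], [0.0, 0.0, 0.0, 1.0]] 408.8255673132645
wrist [[0.446, -0.867, -0.223, 0.294], [-0.895, -0.433, -0.11, -0.439], [-0.001, 0.249, -0.969, 0.384], [0.0, 0.0, 0.0, 1.0]] 302.0038495833686
{'time': 0.15, 'joint_pos': array([-1.25397912e+00,  3.42564048e-01,  1.52479636e+00,  1.28514916e-05,
        1.27537686e+00, -1.45957066e-01]), 'qvel': array([-0.00149458, -0.00087606, -0.00184425,  0.00049319, -0.00045553,
       -0.00153773]), 'tau': array([ 3.63841691e-04, -4.31468904e+01, -2.44354892e+01,  7.16260518e-02,
        5.37004648e-02, -8.29463329e-05]), 'ee_pos': array([ 0.23431993, -0.4694496 ,  0.20580433]), 'eef_rot': array([-5.70748371e-04,  9.73349493e-01,  2.29326050e-01, -4.27092315e-05]), 'ft_force': array([ 0.26774953,  0.63941761, -0.438615  ]), 'moment': array([ 0.04912294, -0.01612085, -0.02799948]), 'grip_force': 0.0, 'opening': 0.09202298800078969} -0.0188
```

View pics/scene0.png

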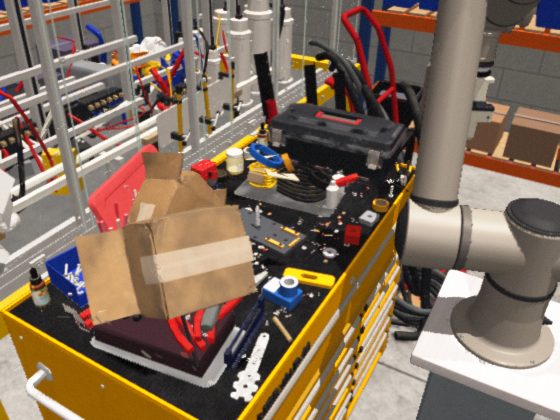

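View pics/side0.png

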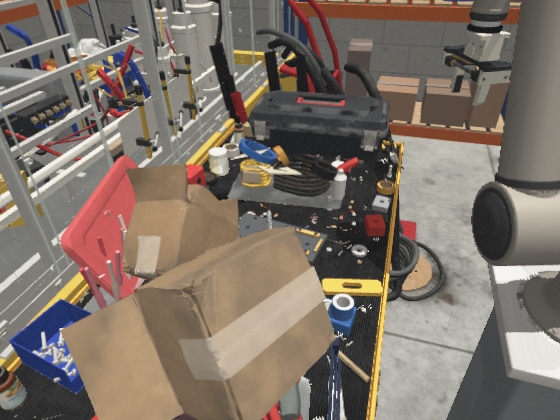

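The scene view shows the plate at about (272,230) with the nest near (295,240). The red block is at (353,235), the washer (330,254), the strap (308,278), the bracket (285,290) and the low block (368,217). The side view has the plate partly behind the carton. Next I'll get rough positions.

Run:
```python
from h import *
im,C=load('scene0')
for n,uv,z in [('stud base',(258,226),.015),('studtip',(256,208),.078),('red top',(353,230),.028),('low',(368,215),.016),('washer',(330,252),.008),('strap',(308,277),.012),('boss top',(289,282),.058),('bottle',(333,205),0),('amber',(42,300),0)]:
    print(n,onz(C,uv,z).round(3))
cv2.imwrite('pics/crop1.png',cv2.resize(im[160:320,220:410],None,fx=4,fy=3.75,interpolation=cv2.INTER_CUBIC)[...,::-1])
```

```text
stud base [[ 0.639 -0.056  0.015]]
studtip [[ 0.638 -0.045  0.078]]
red top [[ 0.406 -0.151  0.028]]
low [[ 0.403 -0.258  0.016]]
washer [[ 0.428 -0.058  0.008]]
strap [[0.43  0.062 0.012]]
boss top [[0.436 0.149 0.058]]
bottle [[ 0.518 -0.28  -0.   ]]
amber [[0.916 0.432 0.   ]]
```

View pics/crop1.png

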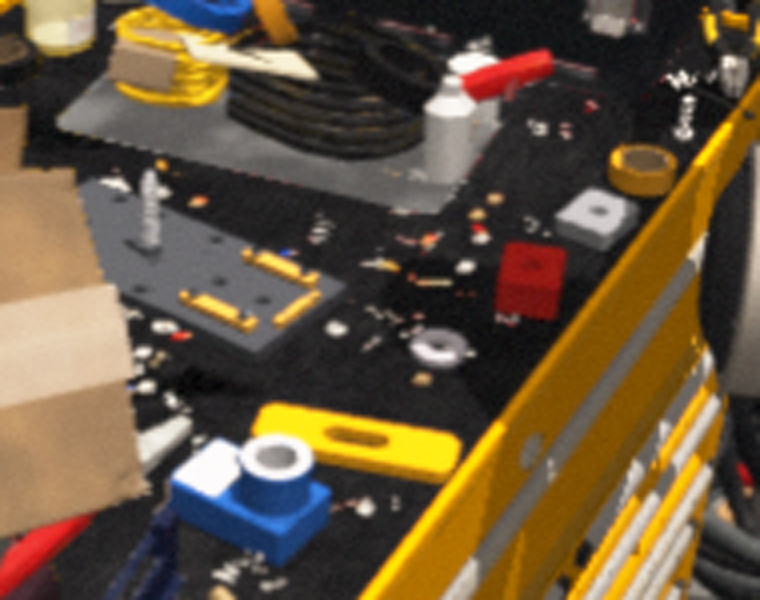

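The crop confirms the layout. The plate's nest faces the robot and the stud is at about (0.638,-0.045). The bracket's foot pad points away from the robot. I'll move the wrist camera over the work.

```bash
cat >> h.py <<'E'
def goto(x,y,z,a):
    """yaw a deg; prints turn (tool rotvec deg) to do first, then the shift in the new tool frame in 50mm units"""
    st=arm.observe(); q=st['eef_rot']; Rc=R.from_quat([q[1],q[2],q[3],q[0]]); Rt=R.from_euler('z',a,degrees=True)*R.from_euler('x',180,degrees=True)
    rv=np.degrees((Rc.inv()*Rt).as_rotvec()); L=Rt.inv().apply(np.array([x,y,z])-st['ee_pos'])/0.05
    print('turn',rv.round(2),'shift',L.round(3))
def status():
    st=arm.observe(); q=st['eef_rot']; M=R.from_quat([q[1],q[2],q[3],q[0]]).as_matrix()
    print('t',round(st['time'],2),'tcp',st['ee_pos'].round(4),'yaw',np.degrees(np.arctan2(M[1,0],M[0,0])).round(2),'F',st['ft_force'].round(1),'open',round(st['opening'],4),'grip',round(st['grip_force'],1))
E
python3 -c "
from h import *
goto(0.45,0.02,0.38,0)"
```

```text
turn [-0.07  0.   26.51] shift [ 4.314 -9.789 -3.484]
```

```bash
python3 -m jog '{"linear":[[0,0,-0.87],[0,0,-0.87],[0,0,-0.87],[0,0,-0.87],[0.31,-0.7,0],[0.31,-0.7,0],[0.31,-0.7,0],[0.31,-0.7,0],[0.31,-0.7,0],[0.31,-0.7,0],[0.31,-0.7,0],[0.31,-0.7,0],[0.31,-0.7,0],[0.31,-0.7,0],[0.31,-0.7,0],[0.31,-0.7,0],[0.31,-0.7,0],[0.3,-0.7,0]],"rotation":[[0,0,6.6],[0,0,6.6],[0,0,6.6],[0,0,6.6],[0,0,0],[0,0,0],[0,0,0],[0,0,0],[0,0,0],[0,0,0],[0,0,0],[0,0,0],[0,0,0],[0,0,0],[0,0,0],[0,0,0],[0,0,0],[0,0,0]]}'
python3 -m jog '{"linear":[[0,0,0],[0,0,0],[0,0,0]],"rotation":[[0,0,0],[0,0,0],[0,0,0]]}'
python3 -c "
from h import *
snap('wrist','w1');status()"
```

```text
time: 1.95
ee_pos: [0.4501, 0.0223, 0.3801]
eef_rot: [0.0, 1.0, 0.001, -0.0]
ft_force: [0.8, -1.0, 0.1]
opening: 0.0917
grip_force: 0.0
time: 2.25
ee_pos: [0.4496, 0.02, 0.3802]
eef_rot: [0.0, 1.0, 0.001, -0.0]
ft_force: [-0.6, -0.2, 0.8]
opening: 0.0916
grip_force: 0.0
t 2.3 tcp [0.4496 0.0198 0.3803] yaw 0.04 F [-0.6 -0.5  0.2] open 0.0917 grip 0.0
```

View pics/w1.png

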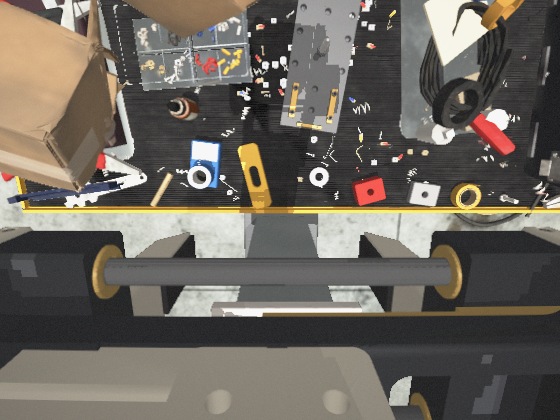

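The wrist view shows everything. The bracket is at (204,165) with its boss at (199,178), and the strap is at (254,174). The washer is at (319,177), the red block (370,191), the low block (424,194) and the oiler (183,108). The nest strips are at (294,102), (332,106) and (310,126), and the stud is at about (323,60). Next I'll measure these with masks.

```bash
cat >> h.py <<'E'
def blob(im,C,lo,hi,box,z,name,minA=15,n=1):
    x0,y0,x1,y1=box; hsv=cv2.cvtColor(im,cv2.COLOR_RGB2HSV); m=cv2.inRange(hsv,np.array(lo),np.array(hi)); mm=np.zeros_like(m); mm[y0:y1,x0:x1]=m[y0:y1,x0:x1]
    cs,_=cv2.findContours(mm,cv2.RETR_EXTERNAL,cv2.CHAIN_APPROX_NONE); cs=sorted([c for c in cs if cv2.contourArea(c)>minA],key=cv2.contourArea)[::-1][:n]
    out=[]
    for c in cs:
        P=onz(C,c[:,0].astype(float),z)[:,:2]*1000; r=cv2.minAreaRect(P.astype(np.float32))
        M=cv2.moments(c); print(name,'px',round(M['m10']/M['m00'],1),round(M['m01']/M['m00'],1),'rect c',np.round(r[0],1),'size',np.round(r[1],1),'ang',round(r[2],1)); out.append(r)
    return out
E
python3 - <<'E'
from h import *
im,C=load('w1')
blob(im,C,(18,120,120),(35,255,255),(230,130,280,208),.012,'strap')
blob(im,C,(0,120,90),(8,255,255),(345,170,395,209),.028,'red')
blob(im,C,(100,100,60),(130,255,255),(180,130,225,195),.028,'blue')
blob(im,C,(0,0,185),(180,60,255),(180,130,225,162),.028,'pad')
blob(im,C,(0,0,170),(180,60,255),(185,164,215,192),.058,'bosstop')
blob(im,C,(0,0,150),(180,60,255),(305,160,335,192),.008,'washer')
blob(im,C,(0,0,130),(180,60,255),(405,175,445,209),.016,'low')
blob(im,C,(12,80,100),(30,255,255),(280,75,345,132),.020,'brass',5,3)
blob(im,C,(0,60,40),(20,255,255),(165,90,205,125),.05,'oiler')
c=im[0:215,150:450]
cv2.imwrite('pics/crop2.png',cv2.resize(im[0:215,160:400],None,fx=3.2,fy=2.75,interpolation=cv2.INTER_CUBIC)[...,::-1])
E
```

```text
strap px 254.3 175.1 rect c [431.8  62.4] size [117.5  91.7] ang 0.1
red px 368.5 190.4 rect c [ 408. -144.] size [46.2 54.8] ang 16.0
blue px 207.1 157.6 rect c [455.9 146.8] size [53.7 81.3] ang 82.9
pad px 204.5 151.2 rect c [476.7 146.2] size [44.7 31.5] ang 82.9
bosstop px 198.6 176.7 rect c [437.2 151.5] size [38.5 39.3] ang 23.3
washer px 318.7 176.4 rect c [430.1 -56.6] size [35.1 34.3] ang 64.0
low px 424.4 193.8 rect c [ 401.1 -252.3] size [51.2 44.3] ang 81.9
brass px 331.6 104.0 rect c [553.5 -72. ] size [10.7 55.6] ang 81.2
brass px 293.3 99.7 rect c [558.2  -6.5] size [10.5 46.6] ang 81.8
brass px 307.0 125.2 rect c [520.7 -34. ] size [43.6  6.2] ang 81.7
oiler px 186.9 108.1 rect c [545.3 168.9] size [41.2 34.9] ang 66.7
```

View pics/crop2.png

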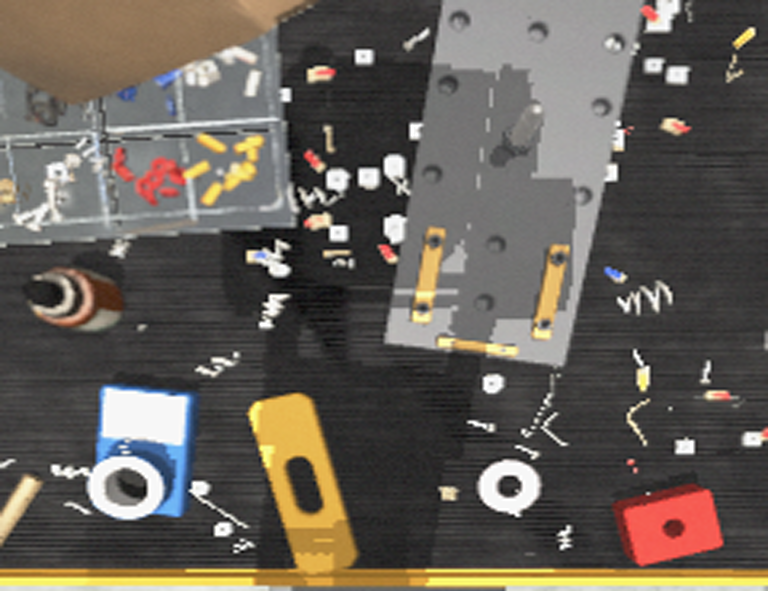

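The first sizes agree with the task sheet: boss 39 mm, washer 35 mm, block about 46 x 55 mm including its side faces. Bracket yaw is about -7° and plate yaw about -8.5°. One lower look will refine these before the pick.

```bash
python3 -m jog '{"linear":[[0.1,-0.04,0.4],[0.1,-0.04,0.4],[0.1,-0.04,0.4],[0.1,-0.04,0.4],[0.1,-0.04,0.4],[0.1,-0.04,0.4],[0.1,-0.04,0.4],[0.1,-0.04,0.4],[0.1,-0.04,0.4],[0.1,-0.04,0],[0,0,0],[0,0,0],[0,0,0],[0,0,0]],"rotation":[[0,0,0],[0,0,0],[0,0,0],[0,0,0],[0,0,0],[0,0,0],[0,0,0],[0,0,0],[0,0,0],[0,0,0],[0,0,0],[0,0,0],[0,0,0],[0,0,0]]}' >/dev/null
python3 -c "
from h import *
im,C=snap('wrist','w2');status()
cv2.imwrite('pics/w2v.png',cv2.resize(im[:300],None,fx=1.42,fy=1.42)[...,::-1])
print(proj(C,[[.437,.1515,.058],[.43,.06,.012],[.43,-.057,.008],[.408,-.144,.028],[.554,-.072,.02],[.638,-.045,.078]]).round(0).tolist())"
```

```text
t 3.75 tcp [0.5    0.0407 0.2009] yaw 0.11 F [-0.4 -0.3 -0.5] open 0.0917 grip 0.0
[[180.0, 246.0], [262.0, 238.0], [352.0, 237.0], [423.0, 259.0], [374.0, 140.0], [372.0, 49.0]]
```

View pics/w2v.png

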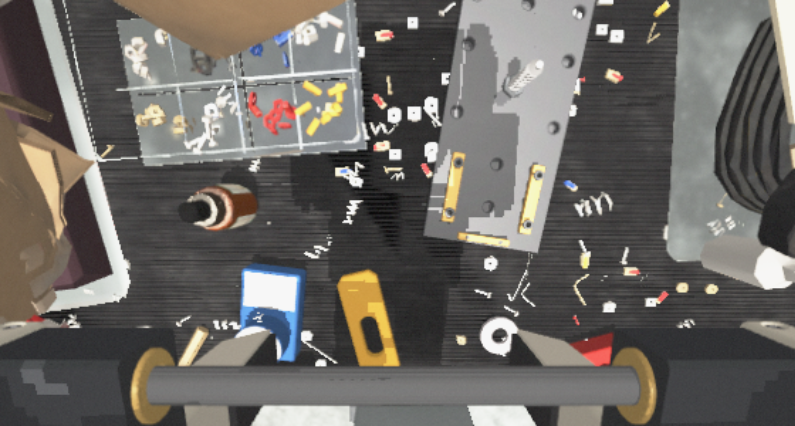

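The lower view shows the strips at about (319,131) and (375,141), the end stop at (341,169) and the stud tip near (378,45) in native pixels. The bracket pad and the strap's near half are also in view.

Run:
```python
from h import *
im,C=load('w2')
b=blob(im,C,(12,60,100),(32,255,255),(300,95,395,176),.020,'brass',10,3)
# stop-up: fit with lower saturation
blob(im,C,(0,0,185),(180,70,255),(165,180,220,222),.028,'pad')
blob(im,C,(100,100,60),(130,255,255),(160,180,222,260),.028,'blue')
# stud tip: bright pixels
hsv=cv2.cvtColor(im,cv2.COLOR_RGB2HSV); 
m=(im.min(2)>150); m[:35]=0;m[75:]=0;m[:,:345]=0;m[:,388:]=0
ys,xs=np.nonzero(m); i=np.argsort(ys)[:8]; print('studtip px',xs[i],ys[i]); print(onz(C,[[xs[i][:6].mean(),ys[i][:6].mean()]],.078))
# stud axis in scene/wrist: triangulate tip
ims,Cs=load('scene0')
print('proj scene',proj(Cs,[[.638,-.045,.078]]))
im1,C1=load('w1')
g=cv2.cvtColor(im,cv2.COLOR_RGB2GRAY)
m=(g>75).astype(np.uint8)
# plate edge fits: left & right edges along rows
for y in range(10,165,22):
    r=im[y].astype(int); sat=r.max(1)-r.min(1); print(y,g[y,290:425:3].tolist()) if y in(76,) else None
# strap edges in w1 & w2
for t,bx in(('w1',(230,130,280,205)),('w2',(230,180,290,255))):
    i2,c2=load(t); hs=cv2.cvtColor(i2,cv2.COLOR_RGB2HSV); k=cv2.inRange(hs,np.array((18,110,90)),np.array((35,255,255)))
    L=[];Rr=[]
    for y in range(bx[1],bx[3]):
        x=np.nonzero(k[y,bx[0]:bx[2]])[0]
        if len(x)>8: L.append((x[0]+bx[0],y));Rr.append((x[-1]+bx[0],y))
    pl=onz(c2,L,.012)[:,:2]*1000;pr=onz(c2,Rr,.012)[:,:2]*1000
    print(t); print(np.c_[pl,pr][::5].round(1))
```

```text
brass px 318.7 131.3 rect c [563.3  -7. ] size [11. 56.] ang 81.5
brass px 372.7 135.2 rect c [553.6 -71.5] size [11.7 56.2] ang 81.5
brass px 332.7 166.2 rect c [521.1 -33.8] size [44.7  6.5] ang 81.5
pad px 189.6 204.6 rect c [477.4 146.4] size [44.3 30.4] ang 82.7
blue px 193.1 213.3 rect c [457.4 146.4] size [53.9 85.7] ang 82.8
studtip px [348 349 350 351 352 353 354 355] [35 35 35 35 35 35 35 35]
[[ 0.64948584 -0.02501738  0.078     ]]
proj scene [[256.02562144 208.06230392]]
76 [247, 247, 160, 247, 247, 247, 132, 45, 133, 114, 89, 68, 123, 133, 133, 133, 133, 131, 134, 197, 196, 195, 193, 192, 191, 190, 190, 189, 190, 186, 188, 185, 186, 184, 184, 185, 182, 164, 247, 61, 59, 64, 57, 59, 60]
w1
[[488.8  77.2 488.8  57.7]
 [480.   91.7 480.   54.3]
 [471.2  90.2 471.2  52.6]
 [462.3  86.9 462.3  49.1]
 [453.3  85.3 453.3  47.4]
 [444.3  83.8 444.3  45.7]
 [435.1  80.4 435.2  44. ]
 [425.9  78.8 426.   42.2]
 [416.7  77.2 416.7  38.6]
 [407.3  73.7 407.4  36.8]
 [397.9  72.1 397.9  35. ]
 [388.4  68.5 388.4  33.2]
 [378.8  66.9 378.8  33.3]]
w2
[[491.4  73.5 491.4  59.9]
 [485.1  88.6 485.1  54.9]
 [478.6  91.3 478.7  53.7]
 [472.2  90.2 472.2  52.5]
 [465.7  87.9 465.7  50. ]
 [459.1  86.8 459.1  48.8]
 [452.5  84.5 452.5  47.5]
 [445.8  83.4 445.8  46.3]
 [439.   82.3 439.1  43.7]
 [432.2  79.8 432.3  42.4]
 [425.4  78.7 425.4  41.1]
 [418.4  76.3 418.5  38.5]
 [411.4  75.1 411.5  37.2]]
```

Results:

| Item | Position (mm) | Yaw | Check |
|---|---|---|---|
| Nest | (548.6, -37.8) | -8.5° | End stop face 25 mm behind, as expected |
| Stud (from nest) | (641.5, -51.7) | – | – |
| Bracket boss | (437.2, 151.5) | -7.2° | – |
| Strap | (430, 60.5) | 13.6° | – |

Before I choose the grip direction, I'll check where the carton stands relative to the boss.

Run:
```python
from h import *
a,C1=load('w1');b,C2=load('w2');s,Cs=load('scene0')
print('stud tip w2',onz(C2,[[378,45]],.078))
def tri(obs):
    A=np.zeros((3,3));B=np.zeros(3)
    for C,uv in obs:
        o,v=ray(C,uv);v=v[0]/np.linalg.norm(v);P=np.eye(3)-np.outer(v,v);A+=P;B+=P@o
    X=np.linalg.solve(A,B);print(X.round(3),[ (proj(C,X)[0]-uv).round(0).tolist() for C,uv in obs])
tri([(C1,(122,88)),(C2,(67,113))])
for z in(.1,.15,.2,.25,.3):
    print(z,'w1 (122,88)',onz(C1,[[122,88]],z)[0,:2].round(3),'w1 (70,188)',onz(C1,[[70,188]],z)[0,:2].round(3),'w1 (104,150)',onz(C1,[[104,150]],z)[0,:2].round(3),'sc(253,290)',onz(Cs,[[253,290]],z)[0,:2].round(3),'sc(243,207)',onz(Cs,[[243,207]],z)[0,:2].round(3))
c=np.hstack([cv2.resize(a[20:210,0:190],(400,400)),cv2.resize(b[0:240,0:200],(380,400))]);cv2.imwrite('pics/cart.png',c[...,::-1])
```

```text
stud tip w2 [[ 0.64134148 -0.05069789  0.078     ]]
[0.583 0.282 0.021] [[-0.0, -1.0], [1.0, 1.0]]
0.1 w1 (122,88) [0.573 0.243] w1 (70,188) [0.426 0.343] w1 (104,150) [0.485 0.281] sc(253,290) [0.465 0.252] sc(243,207) [ 0.651 -0.003]
0.15 w1 (122,88) [0.566 0.219] w1 (70,188) [0.436 0.308] w1 (104,150) [0.488 0.253] sc(253,290) [0.435 0.3  ] sc(243,207) [0.607 0.064]
0.2 w1 (122,88) [0.56  0.195] w1 (70,188) [0.446 0.273] w1 (104,150) [0.492 0.225] sc(253,290) [0.405 0.348] sc(243,207) [0.564 0.13 ]
0.25 w1 (122,88) [0.554 0.171] w1 (70,188) [0.456 0.238] w1 (104,150) [0.495 0.196] sc(253,290) [0.375 0.396] sc(243,207) [0.52  0.197]
0.3 w1 (122,88) [0.548 0.146] w1 (70,188) [0.466 0.203] w1 (104,150) [0.499 0.168] sc(253,290) [0.345 0.444] sc(243,207) [0.477 0.263]
```

View pics/cart.png

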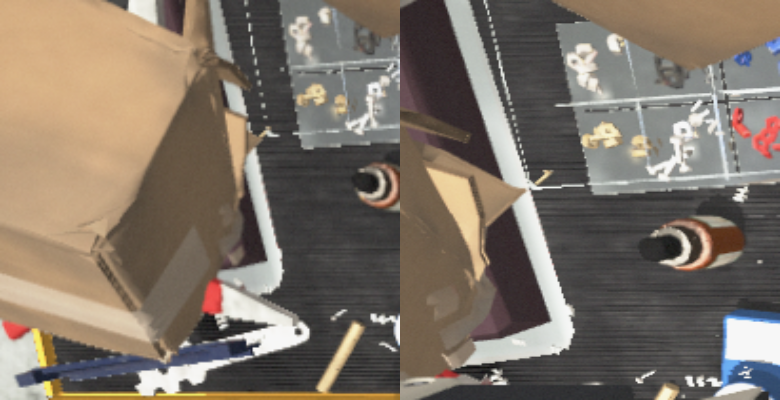

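Run:
```python
from h import *
a,C1=load('w1');b,C2=load('w2');s,Cs=load('scene0')
def tri(obs):
    A=np.zeros((3,3));B=np.zeros(3)
    for C,uv in obs:
        o,v=ray(C,uv);v=v[0]/np.linalg.norm(v);P=np.eye(3)-np.outer(v,v);A+=P;B+=P@o
    X=np.linalg.solve(A,B);print(X.round(3),[ (proj(C,X)[0]-uv).round(0).tolist() for C,uv in obs])
tri([(C1,(78,191)),(C2,(38,214))])
tri([(C1,(78,191)),(Cs,(253,290))])
tri([(C1,(47,139)),(Cs,(253,290))])
tri([(C1,(47,139)),(Cs,(243,207))])
tri([(C1,(96,46)),(Cs,(243,207))])
```

```text
[ 0.336  0.662 -0.377] [[-3.0, -4.0], [4.0, 5.0]]
[0.434 0.299 0.149] [[-1.0, -1.0], [1.0, 0.0]]
[0.471 0.308 0.153] [[18.0, 25.0], [-18.0, -5.0]]
[0.503 0.231 0.276] [[4.0, 4.0], [-2.0, -1.0]]
[0.564 0.18  0.242] [[19.0, 33.0], [-14.0, -6.0]]
```

The carton's nearest points are (0.434,0.299,0.149) and (0.503,0.231,0.276). With the tool at yaw +15° the gripper body clears them by about 3 cm, provided I come in low.

```bash
python3 -c "
from h import *
goto(.437,.03,.08,15);goto(.437,.1515,.08,15)"
```

```text
turn [  0.02  -0.06 -14.89] shift [-1.272 -0.12   2.419]
turn [  0.02  -0.06 -14.89] shift [-0.643 -2.467  2.419]
```

```bash
python3 -m jog '{"linear":[[0,0,0.4],[0,0,0.4],[-0.32,-0.03,0.4],[-0.32,-0.03,0.4],[-0.32,-0.03,0.4],[-0.31,-0.03,0.42],[0.09,-0.33,0],[0.09,-0.34,0],[0.09,-0.34,0],[0.09,-0.34,0],[0.09,-0.33,0],[0.09,-0.33,0],[0.09,-0.34,0],[0,0,0],[0,0,0],[0,0,0]],"rotation":[[0,0,-7.4],[0,0,-7.49],[0,0,0],[0,0,0],[0,0,0],[0,0,0],[0,0,0],[0,0,0],[0,0,0],[0,0,0],[0,0,0],[0,0,0],[0,0,0],[0,0,0],[0,0,0],[0,0,0]]}' 75 >/dev/null
python3 -c "
from h import *
status();goto(.437,.1515,.033,15);snap('wrist','w3')"
```

```text
t 5.35 tcp [0.437  0.1512 0.0794] yaw 14.99 F [-0.1 -0.3 -0.5] open 0.0751 grip 0.0
turn [ 0.02 -0.   -0.01] shift [ 0.001 -0.006  0.928]
```

View pics/w3.png

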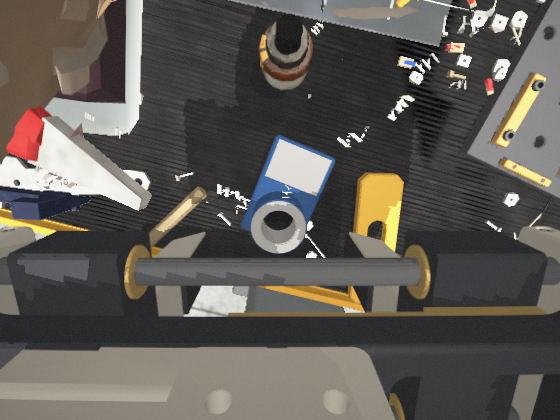

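The boss sits centred between the fingers at (278,226), and nothing is in the way. I'll descend and grip.

```bash
python3 -m jog '{"linear":[[0,0,0.2],[0,0,0.2],[0,0,0.2],[0,0,0.2],[0,0,0.12],[0,0,0],[0,0,0]],"rotation":[[0,0,0],[0,0,0],[0,0,0],[0,0,0],[0,0,0],[0,0,0],[0,0,0]]}' >/dev/null
python3 -m jog '{"linear":[[0,0,0],[0,0,0],[0,0,0],[0,0,0],[0,0,0],[0,0,0],[0,0,0],[0,0,0],[0,0,0],[0,0,0]],"rotation":[[0,0,0],[0,0,0],[0,0,0],[0,0,0],[0,0,0],[0,0,0],[0,0,0],[0,0,0],[0,0,0],[0,0,0]]}' 30
python3 -m jog '{"linear":[[0,0,-0.1],[0,0,-0.3],[0,0,-0.4],[0,0,-0.4],[0,0,-0.3],[0,0,0],[0,0,0]],"rotation":[[0,0,0],[0,0,0],[0,0,0],[0,0,0],[0,0,0],[0,0,0],[0,0,0]]}'
python3 - <<'E'
from h import *
im,C=snap('wrist','w4');status()
st=arm.observe();z=.028+st['ee_pos'][2]-.033
r=blob(im,C,(0,0,185),(180,70,255),(230,100,380,210),z,'pad',100)
r=blob(im,C,(100,100,60),(130,255,255),(200,100,380,260),z,'blue',100)
print('pad rel tcp',np.array(r[0][0])-st['ee_pos'][:2]*1000, z)
E
```

```text
time: 7.1
ee_pos: [0.4372, 0.1515, 0.0335]
eef_rot: [0.0, 0.991, 0.131, 0.0]
ft_force: [-0.4, -4.5, 4.5]
opening: 0.0382
grip_force: 30.0
time: 7.8
ee_pos: [0.4363, 0.152, 0.1077]
eef_rot: [-0.0, 0.991, 0.131, -0.001]
ft_force: [-0.9, -0.9, -3.5]
opening: 0.0383
grip_force: 30.0
t 7.85 tcp [0.436  0.1518 0.1073] yaw 15.01 F [-0.1  0.  -3.5] open 0.038 grip 30.0
pad px 300.6 175.6 rect c [475.6 147.3] size [43.1 29.9] ang 82.7
blue px 294.4 189.4 rect c [457.2 149.9] size [49.5 72. ] ang 82.6
pad rel tcp [21.21393287 -1.94536309] 0.10229665911057698
```

View pics/w4.png

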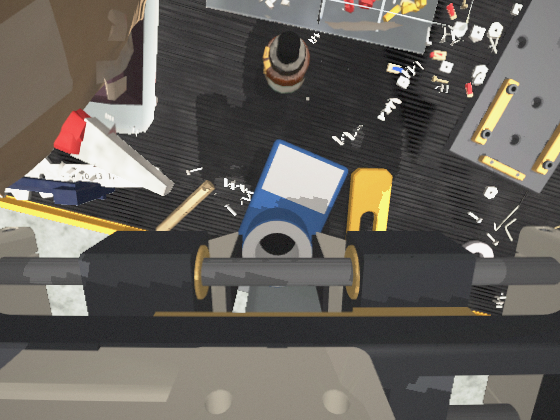

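The bracket is held. The pad lies 39.9 mm ahead of the TCP at yaw -7.3°, as expected, and nothing was disturbed. Next stop is above the nest.

```bash
python3 -c "
from h import *
goto(.5486,-.0378,.07,13.8)"
```

```text
turn [-0.02  0.12  1.21] shift [1.282 4.22  0.746]
```

```bash
python3 -m jog '{"linear":[[0.1,0.33,0],[0.11,0.35,0],[0.11,0.35,0],[0.11,0.35,0],[0.11,0.35,0],[0.11,0.35,0],[0.11,0.35,0],[0.11,0.35,0],[0.11,0.36,0.1],[0.1,0.36,0.2],[0.1,0.36,0.2],[0.1,0.36,0.2],[0,0,0],[0,0,0],[0,0,0],[0,0,0]],"rotation":[[0,0,1.2],[0,0,0],[0,0,0],[0,0,0],[0,0,0],[0,0,0],[0,0,0],[0,0,0],[0,0,0],[0,0,0],[0,0,0],[0,0,0],[0,0,0],[0,0,0],[0,0,0],[0,0,0]]}' >/dev/null
python3 - <<'E'
from h import *
im,C=snap('wrist','w5');status();goto(.5486,-.0378,.0455,13.8)
z=.028+arm.observe()['ee_pos'][2]-.0333
blob(im,C,(0,0,185),(180,70,255),(230,100,380,210),z,'pad',100)
blob(im,C,(12,60,100),(32,255,255),(150,100,420,260),.020,'brass',10,3)
E
```

```text
t 9.5 tcp [ 0.5498 -0.0372  0.0737] yaw 13.85 F [-0.2 -0.  -3.1] open 0.0383 grip 30.0
turn [ 0.02 -0.03  0.05] shift [-0.027  0.007  0.565]
pad px 301.8 178.2 rect c [588.9 -42.6] size [43.1 29.9] ang 81.4
brass px 245.7 188.2 rect c [563.8  -7.4] size [10.4 56.5] ang 81.6
brass px 202.5 252.5 rect c [503.6  16. ] size [12.5 11.2] ang 13.9
brass px 350.9 252.6 rect c [ 533.1 -103.9] size [12.5 11.9] ang 13.7
```

View pics/w5.png

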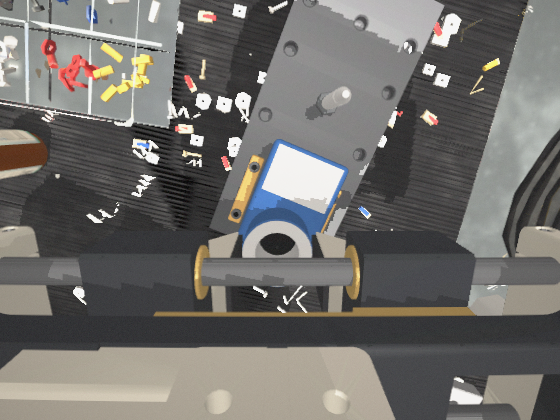

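The bracket is right over the nest, with the pad at (588.9,-42.6) against an expected (588.4,-43.7). I'll trim by 1 mm and lower.

```bash
python3 -m jog '{"linear":[[-0.025,0.01,0.08],[0,0,0.08],[0,0,0.08],[0,0,0.08],[0,0,0.08],[0,0,0.06],[0,0,0.05],[0,0,0.04],[0,0,0.02],[0,0,0],[0,0,0],[0,0,0]],"rotation":[[0,0,0],[0,0,0],[0,0,0],[0,0,0],[0,0,0],[0,0,0],[0,0,0],[0,0,0],[0,0,0],[0,0,0],[0,0,0],[0,0,0]]}'
```

```text
time: 10.7
ee_pos: [0.5486, -0.0386, 0.0454]
eef_rot: [0.0, 0.993, 0.12, 0.0]
ft_force: [-3.7, -1.5, 4.7]
opening: 0.0381
grip_force: 30.0
```

It's seated, and the plate has taken the weight. Release, rise and check.

```bash
python3 -m jog '{"linear":[[0,0,0],[0,0,0],[0,0,0],[0,0,0],[0,0,-0.2],[0,0,-0.4],[0,0,-0.5],[0,0,-0.5],[0,0,-0.5],[0,0,-0.5],[0,0,-0.4],[0,0,0],[0,0,0],[0,0,0]],"rotation":[[0,0,0],[0,0,0],[0,0,0],[0,0,0],[0,0,0],[0,0,0],[0,0,0],[0,0,0],[0,0,0],[0,0,0],[0,0,0],[0,0,0],[0,0,0],[0,0,0]]}' 75 >/dev/null
python3 - <<'E'
from h import *
im,C=snap('wrist','w6');status()
print(proj(C,[[.5486,-.0378,.07],[.5884,-.0437,.04],[.408,-.144,.028],[.6415,-.0517,.078]]).round(0).tolist())
blob(im,C,(0,0,185),(180,70,255),(240,100,400,215),.04,'pad',100)
blob(im,C,(0,0,150),(180,60,255),(240,200,310,262),.07,'boss',100)
blob(im,C,(12,60,100),(32,255,255),(200,120,400,262),.020,'brass',10,3)
blob(im,C,(0,120,90),(8,255,255),(345,160,560,262),.028,'red')
goto(.408,-.144,.12,-10)
cv2.imwrite('pics/w6v.png',im[60:280,100:480][...,::-1])
E
```

```text
t 12.15 tcp [ 0.548  -0.0383  0.1936] yaw 13.8 F [-0.4 -0.1  0.1] open 0.0753 grip 0.0
[[277.0, 195.0], [291.0, 155.0], [331.0, 310.0], [316.0, 105.0]]
pad px 291.9 155.5 rect c [588.4 -44.5] size [43.8 30.1] ang 81.6
boss px 277.2 206.4 rect c [537.1 -40.8] size [12.8 36. ] ang 13.8
brass px 255.3 167.0 rect c [563.4  -7.6] size [10.9 56.1] ang 81.7
brass px 306.9 187.6 rect c [553.8 -72.6] size [10.5 55.9] ang 81.4
brass px 255.7 202.6 rect c [522.3 -19.2] size [13.8  3.9] ang 81.2
turn [-0.03  0.13 23.8 ] shift [-2.39   2.568  1.471]
```

View pics/w6v.png

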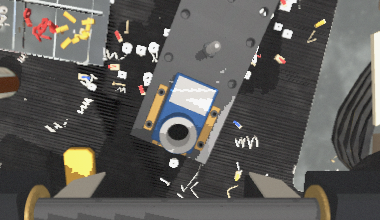

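The bracket sits in the nest with the pad at (588.4,-44.5) and yaw -8.4°. Placing the block with the fingers across it brings the gripper body near the tub, so I'll locate the tub's near edge first.

Run:
```python
from h import *
a,C1=load('w1');b,C2=load('w2');s,Cs=load('scene0')
def tri(obs):
    A=np.zeros((3,3));B=np.zeros(3)
    for C,uv in obs:
        o,v=ray(C,uv);v=v[0]/np.linalg.norm(v);P=np.eye(3)-np.outer(v,v);A+=P;B+=P@o
    X=np.linalg.solve(A,B);print(X.round(3),[ (proj(C,X)[0]-uv).round(0).tolist() for C,uv in obs])
tri([(C1,(402,137)),(C2,(470,180)),(Cs,(330,216))])
i6,C6=load('w6'); i5,C5=load('w5')
print(onz(C6,[[425,85]],0), onz(C5,[[520,20],[465,230]],0).round(3),onz(C1,[[402,137],[400,0]],0).round(3),onz(C1,[[402,137],[400,0]],0.13).round(3))
i,_=load('w1'); cv2.imwrite('pics/tub.png',cv2.resize(np.hstack([i[0:215,340:560],b[0:215,400:560]]),None,fx=2,fy=2,interpolation=cv2.INTER_CUBIC)[...,::-1])
```

```text
[ 0.501 -0.205  0.006] [[1.0, 0.0], [2.0, 3.0], [-2.0, 1.0]]
[[ 0.70130659 -0.17690812  0.        ]] [[ 0.737 -0.18   0.   ]
 [ 0.57  -0.203  0.   ]] [[ 0.501 -0.206  0.   ]
 [ 0.722 -0.181  0.   ]] [[ 0.505 -0.153  0.13 ]
 [ 0.674 -0.134  0.13 ]]
```

View pics/tub.png

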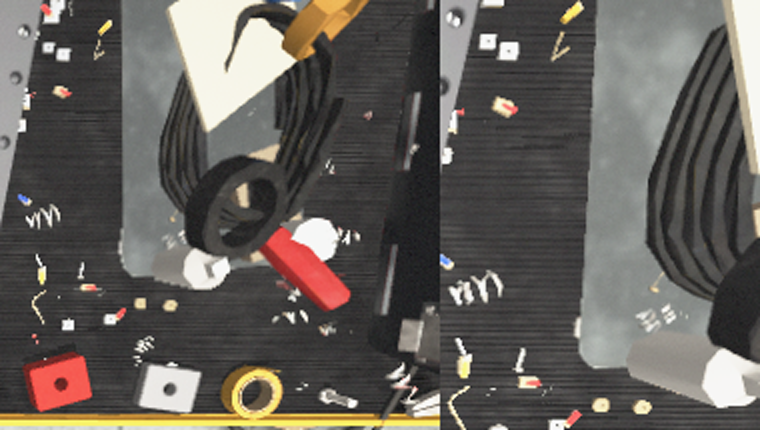

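The tub's floor edge is at y ≈ -0.18 beside the heel, so the body (down to y ≈ -0.158) clears it. I'll go over the red block for a close measurement.

```bash
python3 -c "
from h import *
goto(.405,-.147,.11,16)"
```

```text
turn [-0.06  0.12 -2.2 ] shift [-3.348  1.301  1.671]
```

```bash
python3 -m jog '{"linear":[[-0.4,0.16,0],[-0.4,0.16,0.2],[-0.4,0.16,0.2],[-0.4,0.16,0.2],[-0.4,0.16,0.2],[-0.4,0.16,0.3],[-0.4,0.16,0.3],[-0.4,0.16,0.27],[-0.15,0.02,0],[0,0,0],[0,0,0],[0,0,0]],"rotation":[[0,0,-2.2],[0,0,0],[0,0,0],[0,0,0],[0,0,0],[0,0,0],[0,0,0],[0,0,0],[0,0,0],[0,0,0],[0,0,0],[0,0,0]]}' 80 >/dev/null
python3 - <<'E'
from h import *
im,C=snap('wrist','w7');status()
print(proj(C,[[.405,-.147,.028]]))
blob(im,C,(0,120,70),(8,255,255),(200,130,360,260),.028,'red')
hsv=cv2.cvtColor(im,cv2.COLOR_RGB2HSV); m=cv2.inRange(hsv,np.array((0,120,40)),np.array((8,255,255)))
ys,xs=np.nonzero(m[130:262,200:360]);print(xs.min()+200,xs.max()+200,ys.min()+130,ys.max()+130)
cv2.imwrite('pics/w7v.png',cv2.resize(im[130:290,180:380],None,fx=3,fy=3,interpolation=cv2.INTER_CUBIC)[...,::-1])
E
```

```text
t 13.4 tcp [ 0.4061 -0.1462  0.1118] yaw 16.06 F [-0.3  0.4  0.3] open 0.0802 grip 0.0
[[278.04115483 206.91341641]]
red px 278.4 202.6 rect c [ 408.6 -146.3] size [43.3 50.6] ang 16.0
250 359 151 226
```

View pics/w7v.png

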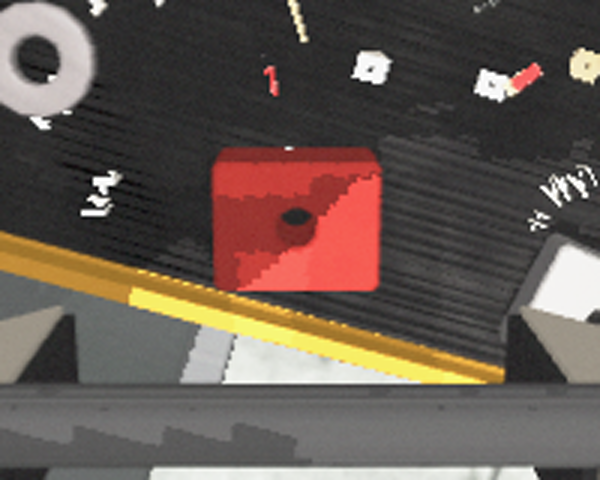

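The block is squarely between the fingers: yaw 16.0°, width 50.6 mm, centre about (407,-147). I'll descend and grip.

```bash
python3 -m jog '{"linear":[[0.015,0.015,0.3],[0,0,0.4],[0,0,0.4],[0,0,0.4],[0,0,0.3],[0,0,0.2],[0,0,0.1],[0,0,0.03],[0,0,0],[0,0,0]],"rotation":[[0,0,0],[0,0,0],[0,0,0],[0,0,0],[0,0,0],[0,0,0],[0,0,0],[0,0,0],[0,0,0],[0,0,0]]}'
python3 -m jog '{"linear":[[0,0,0],[0,0,0],[0,0,0],[0,0,0],[0,0,0],[0,0,0],[0,0,0],[0,0,0]],"rotation":[[0,0,0],[0,0,0],[0,0,0],[0,0,0],[0,0,0],[0,0,0],[0,0,0],[0,0,0]]}' 40
python3 -m jog '{"linear":[[0,0,-0.1],[0,0,-0.3],[0,0,-0.5],[0,0,-0.5],[0,0,-0.5],[0,0,-0.5],[0,0,0],[0,0,0]],"rotation":[[0,0,0],[0,0,0],[0,0,0],[0,0,0],[0,0,0],[0,0,0],[0,0,0],[0,0,0]]}'
python3 -c "
from h import *
import numpy as np
c,s=np.cos(np.radians(-8.5)),np.sin(np.radians(-8.5))
P=lambda u,v:np.array([.6415+c*u-s*v,-.0517+s*u+c*v])
print(P(48,0)) if 0 else None
t=np.array([.6415,-.0512])+.048*np.array([c,s])+.003*np.array([-s,c]);print(t);goto(t[0],t[1],.105,-8.5)"
```

```text
time: 14.4
ee_pos: [0.4065, -0.1472, 0.0054]
eef_rot: [0.0, 0.99, 0.139, 0.0]
ft_force: [-0.8, -0.4, 0.5]
opening: 0.0798
grip_force: 0.0
time: 15.2
ee_pos: [0.4062, -0.1471, 0.0049]
eef_rot: [0.0, 0.99, 0.139, 0.0]
ft_force: [-0.1, -0.8, 1.5]
opening: 0.0484
grip_force: 30.0
time: 16.0
ee_pos: [0.4057, -0.1467, 0.1244]
eef_rot: [-0.0, 0.99, 0.139, -0.0]
ft_force: [0.2, 0.1, -3.1]
opening: 0.0487
grip_force: 30.0
[ 0.68941619 -0.0553278 ]
turn [-1.000e-02  1.000e-02  2.451e+01] shift [ 5.343 -2.646  0.388]
```

```bash
python3 -m jog '{"linear":[[0,0,0],[0,0,0],[0,0,0],[0.38,-0.19,0],[0.38,-0.19,0],[0.38,-0.19,0],[0.38,-0.19,0],[0.38,-0.19,0],[0.38,-0.19,0],[0.38,-0.19,0],[0.38,-0.19,0],[0.38,-0.19,0],[0.38,-0.19,0],[0.38,-0.19,0],[0.38,-0.19,0],[0.38,-0.19,0],[0.4,-0.18,0],[0,0,0],[0,0,0],[0,0,0]],"rotation":[[0,0,8.17],[0,0,8.17],[0,0,8.17],[0,0,0],[0,0,0],[0,0,0],[0,0,0],[0,0,0],[0,0,0],[0,0,0],[0,0,0],[0,0,0],[0,0,0],[0,0,0],[0,0,0],[0,0,0],[0,0,0],[0,0,0],[0,0,0],[0,0,0]]}' >/dev/null
python3 -c "
from h import *
status();snap('wrist','w8');goto(.6894,-.0553,.0175,-8.5)
cv2.imwrite('pics/w8v.png',load('w8')[0][...,::-1])"
```

```text
t 18.0 tcp [ 0.6884 -0.0556  0.1232] yaw -8.52 F [ 0.9  0.8 -2.4] open 0.0491 grip 30.0
turn [ 0.01  0.12 -0.03] shift [ 0.014 -0.01   2.127]
```

View pics/w8v.png

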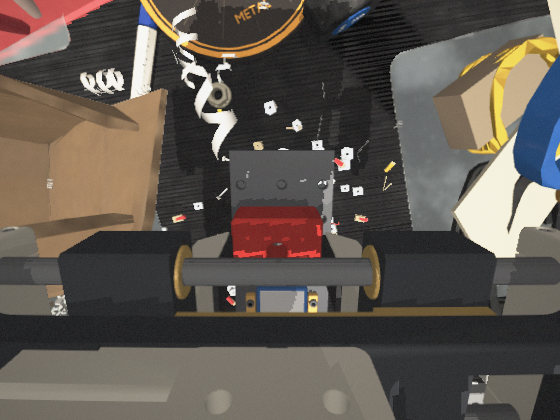

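The red block is over the heel, but there is cardboard at the left of the picture ((165,90) to (155,230)). I'll work out how near it is before lowering.

Run:
```python
from h import *
im,C=load('w8'); C2=load('w2')[1]; Cs=load('scene0')[1]; C6=load('w6')[1]
for uv in((165,90),(155,215)):
    for z in(.0,.05,.1,.15,.2,.25):
        P=onz(C,[uv],z)[0]; print(uv,z,P[:2].round(3),'scene',proj(Cs,P)[0].round(),'w2',proj(C2,P)[0].round(),'w1',proj(load('w1')[1],P)[0].round())
im2,_=snap('scene','s8')
cv2.imwrite('pics/s8v.png',cv2.resize(im2[130:330,130:380],None,fx=3,fy=3,interpolation=cv2.INTER_CUBIC)[...,::-1])
```

```text
(165, 90) 0.0 [0.805 0.035] scene [188. 229.] w2 [ 284. -105.] w1 [268. -59.]
(165, 90) 0.05 [0.796 0.018] scene [193. 211.] w2 [ 303. -135.] w1 [279. -74.]
(165, 90) 0.1 [0.788 0.002] scene [198. 193.] w2 [ 331. -177.] w1 [292. -91.]
(165, 90) 0.15 [ 0.78  -0.015] scene [203. 175.] w2 [ 373. -240.] w1 [ 309. -114.]
(165, 90) 0.2 [ 0.772 -0.031] scene [208. 156.] w2 [ 441. -341.] w1 [ 331. -143.]
(165, 90) 0.25 [ 0.764 -0.047] scene [214. 136.] w2 [ 563. -505.] w1 [ 361. -182.]
(155, 215) 0.0 [0.686 0.074] scene [216. 250.] w2 [248.  20.] w1 [245.  23.]
(155, 215) 0.05 [0.698 0.051] scene [216. 228.] w2 [267. -12.] w1 [257.   3.]
(155, 215) 0.1 [0.709 0.028] scene [217. 206.] w2 [294. -56.] w1 [271. -21.]
(155, 215) 0.15 [0.721 0.005] scene [217. 184.] w2 [ 335. -123.] w1 [290. -53.]
(155, 215) 0.2 [ 0.732 -0.018] scene [218. 162.] w2 [ 406. -235.] w1 [316. -95.]
(155, 215) 0.25 [ 0.743 -0.041] scene [219. 139.] w2 [ 540. -440.] w1 [ 352. -153.]
```

View pics/s8v.png

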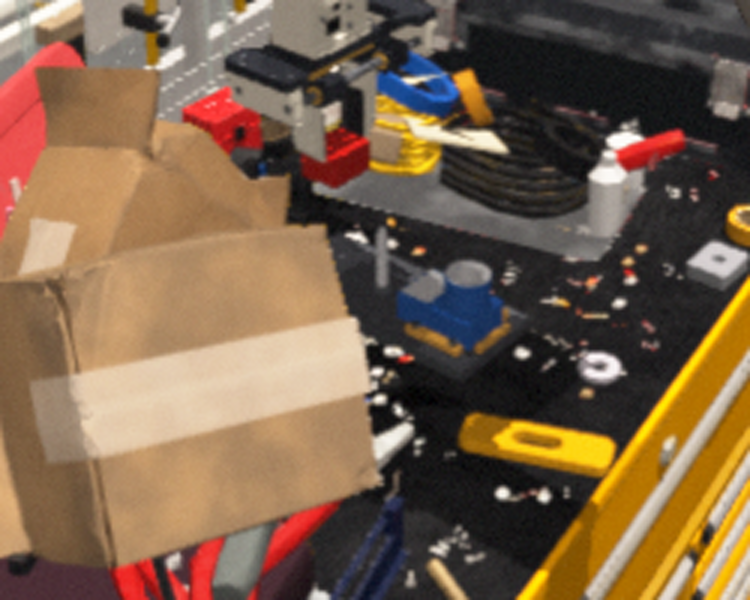

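The scene view shows the open carton's flap reaching toward the heel, and the ray candidates put it near z ≈ 0.05–0.15 at y ≈ 0.03. That could be under the gripper body. I've now used up my picture viewing (15 views, one over the limit of 14), so from here I'll work from numbers only. A small sideways shift gives a stereo baseline to place the flap.

```bash
python3 -m jog '{"linear":[[0,0.2,-0.1],[0,0.2,-0.1],[0,0.2,0],[0,0,0],[0,0,0],[0,0,0]],"rotation":[[0,0,0],[0,0,0],[0,0,0],[0,0,0],[0,0,0],[0,0,0]]}' >/dev/null
python3 - <<'E'
from h import *
im,C=load('w8'); im9,C9=snap('wrist','w9'); status()
g8=cv2.cvtColor(im,cv2.COLOR_RGB2GRAY);g9=cv2.cvtColor(im9,cv2.COLOR_RGB2GRAY)
pts=cv2.goodFeaturesToTrack(g8[60:240,0:230],60,.02,6)[:,0]+np.array([0,60],np.float32)
extra=np.float32([[164,92],[160,140],[158,180],[155,210]]); pts=np.vstack([extra,pts]).astype(np.float32)
best=None
# predicted start assuming z=.08
init=proj(C9,onz(C,pts,.08)).astype(np.float32)
q,s,e=cv2.calcOpticalFlowPyrLK(g8,g9,pts.reshape(-1,1,2),init.reshape(-1,1,2).copy(),winSize=(21,21),maxLevel=3,flags=cv2.OPTFLOW_USE_INITIAL_FLOW)
b,s2,_=cv2.calcOpticalFlowPyrLK(g9,g8,q,pts.reshape(-1,1,2).copy(),winSize=(21,21),maxLevel=3,flags=cv2.OPTFLOW_USE_INITIAL_FLOW)
for p,r,bb in zip(pts,q[:,0],b[:,0]):
    if np.linalg.norm(bb-p)>1: continue
    A=np.zeros((3,3));B=np.zeros(3)
    for c,uv in((C,p),(C9,r)):
        o,v=ray(c,uv);v=v[0]/np.linalg.norm(v);P=np.eye(3)-np.outer(v,v);A+=P;B+=P@o
    X=np.linalg.solve(A,B); res=np.abs(proj(C,X)[0]-p).max()
    if res<1.5: print(p.round(),im[int(p[1]),int(p[0])-3],X.round(3))
E
```

```text
t 18.75 tcp [ 0.6852 -0.0847  0.1346] yaw -8.49 F [-0.7  0.1 -2.7] open 0.0486 grip 30.0
[193.  87.] [157 154 143] [ 0.798 -0.001  0.037]
[222. 160.] [38 38 38] [ 0.736 -0.015  0.045]
[205.  77.] [37 37 35] [ 0.803 -0.013  0.038]
[182.  78.] [56 54 55] [0.807 0.008 0.03 ]
[196.  64.] [244 242 236] [ 0.816 -0.005  0.029]
[108.  88.] [243 241 234] [0.809 0.073 0.028]
[216.  69.] [39 34 35] [ 0.811 -0.02   0.023]
[202. 208.] [239 240 241] [ 0.686  0.024 -0.   ]
[218. 124.] [31 33 31] [ 0.765 -0.018  0.05 ]
[226. 188.] [40 36 37] [ 0.704 -0.005  0.001]
[165. 229.] [221 223 220] [ 0.669  0.068 -0.   ]
[123.  89.] [242 239 231] [0.807 0.063 0.023]
[114.  71.] [227 222 213] [0.822 0.065 0.027]
[222.  63.] [34 33 34] [ 0.815 -0.026  0.022]
[217. 197.] [41 36 39] [0.696 0.005 0.004]
[216. 111.] [35 33 35] [ 0.778 -0.01   0.004]
[114.  89.] [53 52 53] [0.807 0.068 0.029]
[174. 221.] [60 59 59] [0.678 0.055 0.003]
[94. 87.] [244 241 235] [0.812 0.087 0.025]
[108.  69.] [138 135 129] [0.824 0.069 0.028]
[222. 110.] [245 231  98] [ 0.778 -0.017  0.011]
[87. 74.] [224 218 206] [0.825 0.094 0.018]

[... 810 characters left out ...]
   0.029]
[216. 155.] [30 30 32] [ 0.741 -0.012  0.05 ]
[177.  63.] [39 40 43] [0.818 0.009 0.033]
[188.  80.] [223 217 206] [0.805 0.004 0.029]
[122.  75.] [231 224 216] [0.818 0.06  0.025]
[123.  83.] [246 245 242] [0.812 0.062 0.024]
[183.  61.] [139 134 125] [0.82  0.005 0.03 ]
[227. 233.] [130 124 114] [-0.224  0.591 -2.668]
[194. 103.] [36 35 35] [ 0.785 -0.001  0.043]
[88. 80.] [246 244 240] [0.82  0.094 0.019]
[214. 134.] [32 34 32] [ 0.757 -0.014  0.052]
[212. 149.] [36 34 37] [ 0.747 -0.009  0.05 ]
[199.  75.] [41 39 40] [ 0.806 -0.008  0.038]
[209. 122.] [70 69 64] [ 0.767 -0.011  0.048]
[226.  69.] [199 200 193] [ 0.81  -0.028  0.019]
[114. 105.] [133 121 104] [0.787 0.046 0.08 ]
```

Run:
```python
from h import *
def bound(t):
    im,C=load(t); hsv=cv2.cvtColor(im,cv2.COLOR_RGB2HSV); m=cv2.inRange(hsv,np.array((8,50,50)),np.array((22,170,230)))
    m=cv2.morphologyEx(m,cv2.MORPH_OPEN,np.ones((7,7)))
    m=cv2.morphologyEx(m,cv2.MORPH_CLOSE,np.ones((15,15)))
    n,l,st,_=cv2.connectedComponentsWithStats(m[:240,:230]); k=1+np.argmax(st[1:,4]); print(t,st[k])
    return {y:np.nonzero(l[y]==k)[0].max() for y in range(60,236) if (l[y]==k).any()},C
b8,C8=bound('w8'); b9,C9=bound('w9')
print([(y,b8[y]) for y in sorted(b8)[::12]]);print([(y,b9[y]) for y in sorted(b9)[::12]])
Cs=load('scene0')[1]
for y in range(90,232,14):
    if y not in b8: continue
    best=[]
    for z in np.arange(0,.3,.002):
        P=onz(C8,[(b8[y],y)],z)[0]; u=proj(C9,P)[0]; yy=int(round(u[1]))
        if yy in b9: best.append((abs(u[0]-b9[yy]),z,P))
    if best:
        e,z,P=min(best,key=lambda t:t[0]); print((b8[y],y),round(e,1),P.round(3),'scene',proj(Cs,P)[0].round())
```

```text
w8 [    0    76   167   164 22707]
w9 [    0    89   130   151 16421]
[(76, np.int64(6)), (88, np.int64(49)), (100, np.int64(166)), (112, np.int64(165)), (124, np.int64(163)), (136, np.int64(162)), (148, np.int64(161)), (160, np.int64(160)), (172, np.int64(159)), (184, np.int64(157)), (196, np.int64(156)), (208, np.int64(155)), (220, np.int64(153)), (232, np.int64(96))]
[(89, np.int64(5)), (101, np.int64(129)), (113, np.int64(127)), (125, np.int64(126)), (137, np.int64(124)), (149, np.int64(122)), (161, np.int64(120)), (173, np.int64(119)), (185, np.int64(118)), (197, np.int64(116)), (209, np.int64(115)), (221, np.int64(112)), (233, np.int64(94))]
(np.int64(166), 90) 0.1 [0.788 0.002 0.098] scene [198. 194.]
(np.int64(165), 104) 0.0 [0.78  0.004 0.1  ] scene [200. 195.]
(np.int64(164), 118) 0.0 [0.771 0.004 0.108] scene [203. 193.]
(np.int64(163), 132) 0.1 [0.763 0.003 0.116] scene [205. 191.]
(np.int64(161), 146) 0.0 [0.755 0.006 0.118] scene [207. 192.]
(np.int64(160), 160) 0.2 [0.747 0.005 0.126] scene [209. 190.]
(np.int64(158), 174) 0.2 [0.739 0.01  0.122] scene [211. 193.]
(np.int64(157), 188) 0.0 [0.732 0.009 0.13 ] scene [213. 190.]
(np.int64(156), 202) 0.0 [0.724 0.011 0.132] scene [215. 191.]
(np.int64(154), 216) 0.0 [0.716 0.015 0.13 ] scene [217. 193.]
(np.int64(150), 230) 0.0 [0.71  0.016 0.138] scene [219. 191.]
```

The flap edge runs from (0.788,0.002,z 0.10) to about (0.71,0.016,z 0.138). With the fingers across the plate, the gripper body would land on it, so the block has to be held by its 40 mm sides with the gripper along the plate. I'll set the block down near the front and regrip it turned 90°. First I'll check where the rail is.

Run:
```python
from h import *
im,C=load('w7')
print('rail inner',onz(C,[[256.7,224.3],[346.7,253]],0).round(3).tolist())
im1,C1=load('w1'); hsv=cv2.cvtColor(im1,cv2.COLOR_RGB2HSV); m=cv2.inRange(hsv,np.array((15,120,90)),np.array((35,255,255)))
for x in(330,400,450): 
    y=[v for v in range(195,225) if m[v,x]]; print(x,y[0],y[-1],onz(C1,[[x,y[0]],[x,y[-1]]],0).round(3).tolist())
print(arm.observe()['joint_pos'].round(3)); goto(.43,-.132,.1346,5)
```

```text
rail inner [[0.375, -0.134, 0.0], [0.37, -0.231, 0.0]]
330 207 212 [[0.37, -0.081, 0.0], [0.36, -0.082, 0.0]]
400 207 212 [[0.37, -0.216, 0.0], [0.36, -0.217, 0.0]]
450 207 212 [[0.37, -0.313, 0.0], [0.36, -0.314, 0.0]]
[-0.234  0.706  1.103  0.     1.332  1.485]
turn [-1.000e-02  2.000e-02 -1.349e+01] shift [-5.167  0.497  0.   ]
```

The rail's inner edge is at x = 0.37, level with the worktop, so a regrip at (0.43,-0.132) is clear.

```bash
python3 -m jog '{"linear":[[0,0,0],[0,0,0],[-0.37,0.035,0],[-0.37,0.035,0],[-0.37,0.035,0],[-0.37,0.035,0],[-0.37,0.035,0],[-0.37,0.035,0],[-0.37,0.035,0],[-0.37,0.035,0],[-0.37,0.035,0],[-0.37,0.035,0],[-0.37,0.035,0],[-0.37,0.035,0],[-0.37,0.035,0],[-0.37,0.035,0],[0,0,0],[0,0,0]],"rotation":[[0,0,-6.75],[0,0,-6.75],[0,0,0],[0,0,0],[0,0,0],[0,0,0],[0,0,0],[0,0,0],[0,0,0],[0,0,0],[0,0,0],[0,0,0],[0,0,0],[0,0,0],[0,0,0],[0,0,0],[0,0,0],[0,0,0]]}' >/dev/null
python3 -m jog '{"linear":[[0,0,0.4],[0,0,0.5],[0,0,0.5],[0,0,0.5],[0,0,0.3],[0,0,0.2],[0,0,0.1],[0,0,0.05],[0,0,0.03],[0,0,0],[0,0,0]],"rotation":[[0,0,0],[0,0,0],[0,0,0],[0,0,0],[0,0,0],[0,0,0],[0,0,0],[0,0,0],[0,0,0],[0,0,0],[0,0,0]]}'
```

```text
time: 21.65
ee_pos: [0.4298, -0.1323, 0.0063]
eef_rot: [0.0, 0.999, 0.044, 0.0]
ft_force: [0.5, 0.3, -2.5]
opening: 0.0487
grip_force: 30.0
```

```bash
python3 -m jog '{"linear":[[0,0,0.03],[0,0,0],[0,0,0],[0,0,0],[0,0,0]],"rotation":[[0,0,0],[0,0,0],[0,0,0],[0,0,0],[0,0,0]]}'
python3 -m jog '{"linear":[[0,0,0],[0,0,0],[0,0,0],[0,0,-0.2],[0,0,-0.4],[0,0,-0.5],[0,0,-0.4],[0,0,0],[0,0,0],[0,0,0],[0,0,0],[0,0,0],[0,0,0],[0,0,0],[0,0,0],[0,0,0],[0,0,0],[0,0,0],[0,0,0],[0,0,0]],"rotation":[[0,0,0],[0,0,0],[0,0,0],[0,0,0],[0,0,0],[0,0,0],[0,0,0],[0,0,-8.18],[0,0,-8.18],[0,0,-8.18],[0,0,-8.18],[0,0,-8.18],[0,0,-8.18],[0,0,-8.18],[0,0,-8.18],[0,0,-8.18],[0,0,-8.18],[0,0,-8.18],[0,0,0],[0,0,0]]}' 56
python3 - <<'E'
from h import *
status(); im,C=snap('wrist','w10')
print(proj(C,[[.43,-.132,.028]]).round())
blob(im,C,(0,120,70),(8,255,255),(200,130,360,275),.028,'red')
E
```

```text
time: 22.15
ee_pos: [0.4299, -0.1323, 0.0048]
eef_rot: [0.0, 0.999, 0.044, 0.001]
ft_force: [-0.9, 0.3, 6.0]
opening: 0.0488
grip_force: 30.0
time: 24.15
ee_pos: [0.4294, -0.1321, 0.0797]
eef_rot: [0.0, 0.677, 0.736, 0.0]
ft_force: [-0.6, 0.7, -0.8]
opening: 0.0559
grip_force: 0.0
t 24.15 tcp [ 0.4294 -0.1321  0.0797] yaw 94.76 F [-0.6  0.7 -0.8] open 0.0559 grip 0.0
[[277. 216.]]
red px 276.3 211.0 rect c [ 429.4 -128.9] size [40.4 54.2] ang 4.8
```

The block is square between the fingers: 40.4 mm across, yaw 4.8°. I'll grip it 9 mm up to keep the gripper body clear of the stud.

```bash
python3 -m jog '{"linear":[[0,0,0.3],[0,0,0.4],[0,0,0.4],[0,0,0.2],[0,0,0.1],[0,0,0],[0,0,0]],"rotation":[[0,0,0],[0,0,0],[0,0,0],[0,0,0],[0,0,0],[0,0,0],[0,0,0]]}'
python3 -m jog '{"linear":[[0,0,0],[0,0,0],[0,0,0],[0,0,0],[0,0,0],[0,0,0],[0,0,-0.1],[0,0,-0.3],[0,0,-0.5],[0,0,-0.5],[0,0,-0.5],[0,0,-0.5],[0,0,-0.2],[0,0,0],[0,0,0]],"rotation":[[0,0,0],[0,0,0],[0,0,0],[0,0,0],[0,0,0],[0,0,0],[0,0,0],[0,0,0],[0,0,0],[0,0,0],[0,0,0],[0,0,0],[0,0,0],[0,0,0],[0,0,0]]}' 30
python3 - <<'E'
from h import *
status()
c,s=np.cos(np.radians(-8.5)),np.sin(np.radians(-8.5))
t=np.array([.6415,-.0515])+.060*np.array([c,s]);print(t);goto(t[0],t[1],.135,81.5)
st=arm.observe();im,C=snap('wrist','w11')
blob(im,C,(0,120,70),(8,255,255),(200,130,360,275),.028+st['ee_pos'][2]-.009,'red')
E
```

```text
time: 24.9
ee_pos: [0.4298, -0.1323, 0.0099]
eef_rot: [0.001, 0.676, 0.737, 0.0]
ft_force: [-0.1, -0.3, 0.6]
opening: 0.0559
grip_force: 0.0
time: 26.4
ee_pos: [0.4289, -0.1318, 0.1385]
eef_rot: [-0.001, 0.676, 0.737, -0.0]
ft_force: [0.4, 0.6, -0.1]
opening: 0.0295
grip_force: 0.0
t 26.4 tcp [ 0.4289 -0.1318  0.1385] yaw 94.98 F [ 0.4  0.6 -0.1] open 0.0295 grip 0.0
[ 0.70084095 -0.06036856]
turn [-0.06 -0.02 13.48] shift [2.217 5.168 0.071]
red px 277.0 196.0 rect c [ 427.1 -100.2] size [22.  29.1] ang 4.0
```

The grip missed: the fingers closed to 29.5 mm with no force. I'll find the block again.

Run:
```python
from h import *
im,C=load('w11')
blob(im,C,(0,120,70),(8,255,255),(200,130,360,275),.028,'red')
im,C=snap('scene','s11'); print(proj(C,[[.43,-.131,.014]])); blob(im,C,(0,120,70),(8,255,255),(320,200,390,270),.028,'red scene')
im0,C0=load('scene0'); blob(im0,C0,(0,120,70),(8,255,255),(320,200,390,270),.028,'red scene0')
im,C=load('w11'); x0,y0=230,150; print(im[y0:260:8, x0:330:8].tolist()[4][:12])
```

```text
red px 277.0 196.0 rect c [ 429.7 -129.3] size [39.9 52.8] ang 4.0
[[340.98485088 235.48363074]]
red scene px 341.5 234.3 rect c [ 424.7 -118.5] size [47.8 88.7] ang 7.1
red scene0 px 352.1 234.1 rect c [ 401.1 -133.5] size [41.9 88.9] ang 16.7
[[43, 41, 43], [36, 35, 36], [50, 48, 49], [36, 33, 39], [148, 50, 47], [145, 48, 43], [148, 50, 45], [151, 52, 47], [149, 50, 46], [38, 38, 36], [38, 38, 39], [35, 31, 34]]
```

The block hasn't moved. I'll grip 3 mm lower and check the force before lifting.

```bash
python3 -m jog '{"linear":[[0,0,0],[0,0,0],[0,0,0.5],[0,0,0.6],[0,0,0.6],[0,0,0.5],[0,0,0.3],[0,0,0.14],[0,0,0],[0,0,0]],"rotation":[[0,0,0],[0,0,0],[0,0,0],[0,0,0],[0,0,0],[0,0,0],[0,0,0],[0,0,0],[0,0,0],[0,0,0]]}' 60
python3 -m jog '{"linear":[[0,0,0],[0,0,0],[0,0,0],[0,0,0],[0,0,0],[0,0,0],[0,0,0],[0,0,0],[0,0,0],[0,0,0]],"rotation":[[0,0,0],[0,0,0],[0,0,0],[0,0,0],[0,0,0],[0,0,0],[0,0,0],[0,0,0],[0,0,0],[0,0,0]]}' 25
```

```text
time: 27.5
ee_pos: [0.4298, -0.1323, 0.0078]
eef_rot: [0.0, 0.676, 0.737, 0.0]
ft_force: [-0.8, 0.5, -0.1]
opening: 0.0601
grip_force: 0.0
time: 28.5
ee_pos: [0.4297, -0.1323, 0.0079]
eef_rot: [0.001, 0.676, 0.737, 0.0]
ft_force: [-0.6, 0.2, 4.5]
opening: 0.025
grip_force: 3.0
```

Run:
```python
from h import *
im,C=snap('wrist','w12'); status()
print(proj(C,[[.43,-.131,.028]]).round())
blob(im,C,(0,120,60),(8,255,255),(180,100,380,300),.028,'red',20,3)
hsv=cv2.cvtColor(im,cv2.COLOR_RGB2HSV);m=cv2.inRange(hsv,np.array((0,110,50)),np.array((8,255,255)))
for y in range(190,270,6): x=np.nonzero(m[y,180:380])[0]; print(y,(x.min()+180,x.max()+180,len(x)) if len(x) else None)
```

```text
t 28.55 tcp [ 0.4297 -0.1323  0.0079] yaw 94.98 F [-0.2 -0.7  5.7] open 0.0251 grip 3.0
[[276. 250.]]
red px 276.1 224.1 rect c [ 428.6 -118.1] size [39.9 35.4] ang 6.0
red px 276.7 287.5 rect c [ 432.1 -154.6] size [29.8  2. ] ang 5.0
190 None
196 (np.int64(255), np.int64(302), 7)
202 (np.int64(243), np.int64(308), 66)
208 (np.int64(241), np.int64(311), 71)
214 (np.int64(239), np.int64(312), 74)
220 (np.int64(240), np.int64(312), 73)
226 (np.int64(240), np.int64(311), 72)
232 (np.int64(240), np.int64(312), 67)
238 (np.int64(254), np.int64(299), 46)
244 (np.int64(254), np.int64(299), 46)
250 (np.int64(255), np.int64(299), 45)
256 (np.int64(255), np.int64(299), 45)
262 None
268 None
```

At 25 mm opening the pads seem to be resting on top of the block (Fz +5 N), so the tips must sit higher than the TCP when the fingers are open. I'll open and go lower before closing.

```bash
python3 -m jog '{"linear":[[0,0,0],[0,0,0],[0,0,0],[0,0,0],[0,0,0.04],[0,0,0.04],[0,0,0],[0,0,0]],"rotation":[[0,0,0],[0,0,0],[0,0,0],[0,0,0],[0,0,0],[0,0,0],[0,0,0],[0,0,0]]}' 60
python3 -m jog '{"linear":[[0,0,0],[0,0,0],[0,0,0],[0,0,0],[0,0,0],[0,0,0],[0,0,0]],"rotation":[[0,0,0],[0,0,0],[0,0,0],[0,0,0],[0,0,0],[0,0,0],[0,0,0]]}' 34
```

```text
time: 29.35
ee_pos: [0.4291, -0.1319, 0.003]
eef_rot: [-0.0, 0.676, 0.737, -0.0]
ft_force: [0.0, -0.2, 0.0]
opening: 0.0597
grip_force: 0.0
time: 30.05
ee_pos: [0.4295, -0.1321, 0.0034]
eef_rot: [0.0, 0.676, 0.737, 0.0]
ft_force: [0.9, -0.3, -0.1]
opening: 0.0394
grip_force: 30.0
```

Gripped at TCP z = 0.0034. I'll regrip 2 mm higher, which held before, for more clearance over the stud, then lift.

```bash
python3 -m jog '{"linear":[[0,0,0],[0,0,0],[0,0,-0.04],[0,0,0]],"rotation":[[0,0,0],[0,0,0],[0,0,0],[0,0,0]]}' 46
python3 -m jog '{"linear":[[0,0,0],[0,0,0],[0,0,0],[0,0,0],[0,0,0],[0,0,0],[0,0,0]],"rotation":[[0,0,0],[0,0,0],[0,0,0],[0,0,0],[0,0,0],[0,0,0],[0,0,0]]}' 34
python3 -m jog '{"linear":[[0,0,-0.1],[0,0,-0.3],[0,0,-0.5],[0,0,-0.5],[0,0,-0.5],[0,0,-0.5],[0,0,-0.2],[0,0,0],[0,0,0]],"rotation":[[0,0,0],[0,0,0],[0,0,0],[0,0,0],[0,0,0],[0,0,0],[0,0,0],[0,0,0],[0,0,0]]}'
python3 - <<'E'
from h import *
status(); st=arm.observe()
t=np.array([.7008,-.0604]);goto(t[0],t[1],.13,81.5)
im,C=snap('wrist','w13')
blob(im,C,(0,120,70),(8,255,255),(180,130,380,300),.028+st['ee_pos'][2]-.0053,'red')
E
```

```text
time: 30.45
ee_pos: [0.4295, -0.1321, 0.0055]
eef_rot: [0.0, 0.676, 0.737, -0.0]
ft_force: [0.1, -0.0, 0.7]
opening: 0.0453
grip_force: 0.0
time: 31.15
ee_pos: [0.4294, -0.1321, 0.0053]
eef_rot: [0.0, 0.676, 0.737, -0.0]
ft_force: [0.6, -0.6, 1.1]
opening: 0.0386
grip_force: 30.0
time: 32.05
ee_pos: [0.4287, -0.1317, 0.1343]
eef_rot: [-0.001, 0.676, 0.737, -0.0]
ft_force: [-1.0, -0.2, -3.8]
opening: 0.0387
grip_force: 30.0
t 32.05 tcp [ 0.4287 -0.1317  0.1343] yaw 94.97 F [-1.  -0.2 -3.8] open 0.0387 grip 30.0
turn [-0.09 -0.04 13.47] shift [2.215 5.172 0.087]
red px 276.7 227.6 rect c [ 427.9 -116.9] size [39.9 33.7] ang 5.0
```

Held. Next, carry it over to the heel.

```bash
python3 -m jog '{"linear":[[0,0,0],[0,0,0],[0.14,0.32,0],[0.14,0.32,0],[0.14,0.32,0],[0.14,0.32,0],[0.14,0.32,0],[0.14,0.33,0],[0.14,0.33,0],[0.14,0.33,0],[0.14,0.33,0],[0.14,0.32,0],[0.14,0.32,0],[0.14,0.32,0],[0.14,0.32,0],[0.13,0.32,0],[0.13,0.32,0],[0.13,0.32,0]],"rotation":[[0,0,6.74],[0,0,6.74],[0,0,0],[0,0,0],[0,0,0],[0,0,0],[0,0,0],[0,0,0],[0,0,0],[0,0,0],[0,0,0],[0,0,0],[0,0,0],[0,0,0],[0,0,0],[0,0,0],[0,0,0],[0,0,0]]}' >/dev/null
python3 -m jog '{"linear":[[0,0,0],[0,0,0],[0,0,0]],"rotation":[[0,0,0],[0,0,0],[0,0,0]]}'
python3 -c "
from h import *
status();goto(.7008,-.0604,.0173,81.5)"
```

```text
time: 34.2
ee_pos: [0.6998, -0.0611, 0.1343]
eef_rot: [-0.001, 0.758, 0.653, -0.001]
ft_force: [-0.3, -0.0, -2.9]
opening: 0.0388
grip_force: 30.0
t 34.2 tcp [ 0.6998 -0.0611  0.1343] yaw 81.48 F [-0.3 -0.  -2.9] open 0.0388 grip 30.0
turn [-0.13  0.01 -0.02] shift [0.017 0.017 2.339]
```

```bash
python3 -m jog '{"linear":[[0.015,0.015,0.2],[0,0,0.3],[0,0,0.3],[0,0,0.3],[0,0,0.3],[0,0,0.2],[0,0,0.2],[0,0,0.15],[0,0,0.1],[0,0,0.1],[0,0,0.05],[0,0,0],[0,0,0]],"rotation":[[0,0,0],[0,0,0],[0,0,0],[0,0,0],[0,0,0],[0,0,0],[0,0,0],[0,0,0],[0,0,0],[0,0,0],[0,0,0],[0,0,0],[0,0,0]]}'
python3 -m jog '{"linear":[[0,0,0.04],[0,0,0.04],[0,0,0.04],[0,0,0],[0,0,0]],"rotation":[[0,0,0],[0,0,0],[0,0,0],[0,0,0],[0,0,0]]}'
```

```text
time: 35.5
ee_pos: [0.702, -0.0604, 0.0257]
eef_rot: [0.0, 0.758, 0.653, 0.0]
ft_force: [-0.6, -0.1, -2.9]
opening: 0.0391
grip_force: 30.0
time: 36.0
ee_pos: [0.7017, -0.0603, 0.0192]
eef_rot: [-0.0, 0.758, 0.653, -0.0]
ft_force: [0.1, -0.2, -2.3]
opening: 0.0388
grip_force: 30.0
```

```bash
python3 -m jog '{"linear":[[0,0,0.02],[0,0,0.02],[0,0,0],[0,0,0]],"rotation":[[0,0,0],[0,0,0],[0,0,0],[0,0,0]]}'
```

```text
time: 36.4
ee_pos: [0.7019, -0.0603, 0.0175]
eef_rot: [0.0, 0.758, 0.653, 0.0]
ft_force: [-0.2, -0.2, -2.0]
opening: 0.0387
grip_force: 30.0
```

```bash
python3 -m jog '{"linear":[[0,0,0.015],[0,0,0],[0,0,0]],"rotation":[[0,0,0],[0,0,0],[0,0,0]]}'
python3 -m jog '{"linear":[[0,0,0],[0,0,0],[0,0,0],[0,0,0],[0,0,-0.1],[0,0,-0.3],[0,0,-0.4],[0,0,-0.5],[0,0,-0.5],[0,0,-0.5],[0,0,-0.3],[0,0,0],[0,0,0]],"rotation":[[0,0,0],[0,0,0],[0,0,0],[0,0,0],[0,0,0],[0,0,0],[0,0,0],[0,0,0],[0,0,0],[0,0,0],[0,0,0],[0,0,0],[0,0,0]]}' 46
python3 - <<'E'
from h import *
status(); im,C=snap('wrist','w14'); print(proj(C,[[.7015,-.0605,.04]]).round())
blob(im,C,(0,110,50),(8,255,255),(180,130,400,300),.04,'red')
goto(.60,-.06,.15,0)
E
```

```text
time: 36.7
ee_pos: [0.7019, -0.0603, 0.0174]
eef_rot: [0.0, 0.758, 0.653, 0.0]
ft_force: [-3.7, -0.6, 5.7]
opening: 0.0384
grip_force: 30.0
time: 38.0
ee_pos: [0.7018, -0.0603, 0.1471]
eef_rot: [0.0, 0.758, 0.653, 0.0]
ft_force: [-0.6, 0.6, -0.6]
opening: 0.0463
grip_force: 0.0
t 38.0 tcp [ 0.7018 -0.0603  0.1471] yaw 81.5 F [-0.6  0.6 -0.6] open 0.0463 grip 0.0
[[276. 200.]]
red px 276.6 196.3 rect c [702.4 -57.6] size [52.7 39.9] ang 81.5
turn [-4.000e-02  4.000e-02  8.149e+01] shift [-2.026 -0.005 -0.079]
```

The block is on the plate at plate x ≈ 61, yaw -8.5°. Next is the strap. I'll retreat along the plate first, clear of the flap, then turn.

```bash
python3 -m jog '{"linear":[[0.02,-0.3,0],[0.02,-0.4,0],[0.02,-0.4,0],[0.02,-0.4,0],[0.02,-0.4,0],[0.02,-0.4,0],[0.02,-0.4,0],[0.02,-0.4,0],[0,0,0],[0,0,0],[0,0,0],[0,0,0],[0,0,0],[0,0,0],[0,0,0],[0,0,0],[0,0,0],[0,0,0]],"rotation":[[0,0,0],[0,0,0],[0,0,0],[0,0,0],[0,0,0],[0,0,0],[0,0,0],[0,0,0],[0,0,8.49],[0,0,8.49],[0,0,8.49],[0,0,8.49],[0,0,8.49],[0,0,8.49],[0,0,8.49],[0,0,8.49],[0,0,0],[0,0,0]]}' 60 >/dev/null
python3 -c "
from h import *
status();goto(.404,.0543,.08,13.6)"
```

```text
t 39.85 tcp [ 0.5492 -0.0294  0.1458] yaw 13.81 F [-0.8  0.9 -0.4] open 0.0602 grip 0.0
turn [-0.03  0.08  0.21] shift [-2.429 -2.309  1.316]
```

```bash
python3 -m jog '{"linear":[[-0.3,-0.29,0],[-0.3,-0.29,0],[-0.3,-0.29,0.1],[-0.3,-0.29,0.2],[-0.3,-0.29,0.2],[-0.3,-0.29,0.2],[-0.3,-0.29,0.3],[-0.33,-0.28,0.32],[0,0,0],[0,0,0],[0,0,0]],"rotation":[[0,0,0.21],[0,0,0],[0,0,0],[0,0,0],[0,0,0],[0,0,0],[0,0,0],[0,0,0],[0,0,0],[0,0,0],[0,0,0]]}' >/dev/null
python3 - <<'E'
from h import *
status(); im,C=snap('wrist','w15'); st=arm.observe()
p=proj(C,[[.404,.0543,.012],[.430,.0605,.012],[.488,.0745,.012]]);print(p.round(1).tolist())
hs=cv2.cvtColor(im,cv2.COLOR_RGB2HSV); k=cv2.inRange(hs,np.array((18,110,90)),np.array((35,255,255)))
M=[]
for y in range(60,235,4):
    x=np.nonzero(k[y,230:340])[0]
    if len(x)>20:
        a=onz(C,[[x.min()+229.5,y],[x.max()+230.5,y]],.012)[:,:2]*1000
        hole=[i for i in range(x.min(),x.max()) if not k[y,230+i]]
        print(y,x.min()+230,x.max()+230,'mid',a.mean(0).round(1),'w',np.linalg.norm(a[0]-a[1]).round(1),'hole',len(hole))
E
```

```text
t 40.95 tcp [0.4064 0.0544 0.0813] yaw 13.42 F [-0.1  0.4 -0.2] open 0.0599 grip 0.0
[[277.2, 212.4], [277.3, 181.4], [277.1, 106.1]]
108 257 295 mid [486.4  75. ] w 30.6 hole 0
112 254 298 mid [483.5  74.3] w 35.4 hole 0
116 253 298 mid [480.4  74. ] w 36.3 hole 0
120 253 298 mid [477.5  73.3] w 36.4 hole 0
124 254 299 mid [474.7  71.8] w 36.5 hole 0
128 254 298 mid [471.6  71.5] w 35.8 hole 0
132 254 298 mid [468.6  70.7] w 35.9 hole 0
136 254 298 mid [465.5  70. ] w 36.0 hole 0
140 254 298 mid [462.5  69.3] w 36.2 hole 0
144 254 298 mid [459.4  68.6] w 36.3 hole 0
148 254 298 mid [456.3  67.8] w 36.4 hole 0
152 254 298 mid [453.2  67.1] w 36.5 hole 0
156 254 298 mid [450.1  66.3] w 36.6 hole 0
160 254 298 mid [446.9  65.6] w 36.7 hole 15
164 254 298 mid [443.8  64.8] w 36.8 hole 18
168 255 298 mid [440.7  63.7] w 36.1 hole 18
172 255 298 mid [437.5  62.9] w 36.3 hole 18
176 255 298 mid [434.2  62.2] w 36.4 hole 18
180 255 298 mid [431.   61.4] w 36.5 hole 18
184 255 298 mid [427.7  60.6] w 36.6 hole 18
188 255 297 mid [424.3  60.2] w 35.9 hole 18
192 255 298 mid [421.1  59. ] w 36.9 hole 18
196 255 297 mid [417.7  58.6] w 36.1 hole 16
200 255 298 mid [414.4  57.4] w 37.1 hole 6
204 255 297 mid [410.9  57. ] w 36.4 hole 0
208 255 297 mid [407.5  56.2] w 36.5 hole 0
212 256 297 mid [404.2  55. ] w 35.8 hole 0
216 256 297 mid [400.7  54.2] w 35.9 hole 0
220 256 297 mid [397.3  53.3] w 36.0 hole 0
224 256 297 mid [393.8  52.5] w 36.1 hole 0
228 256 297 mid [390.2  51.7] w 36.3 hole 0
232 256 297 mid [386.7  50.8] w 36.4 hole 0
```

The strap axis is at 13.6°, width 36 mm, centre (430.6,61.2), and the TCP lies over it 26 mm behind centre. I'll lower, feeling for the worktop.

```bash
python3 -m jog '{"linear":[[0,-0.01,0.3],[0,0,0.4],[0,0,0.4],[0,0,0.2],[0,0,0.1],[0,0,0.1],[0,0,0.05],[0,0,0],[0,0,0]],"rotation":[[0,0,-0.2],[0,0,0],[0,0,0],[0,0,0],[0,0,0],[0,0,0],[0,0,0],[0,0,0],[0,0,0]]}' 50
python3 -m jog '{"linear":[[0,0,0.04],[0,0,0.02],[0,0,0],[0,0,0]],"rotation":[[0,0,0],[0,0,0],[0,0,0],[0,0,0]]}'
```

```text
time: 41.9
ee_pos: [0.4049, 0.0552, 0.0034]
eef_rot: [0.0, 0.993, 0.118, 0.0]
ft_force: [-0.2, 0.3, -0.0]
opening: 0.0502
grip_force: 0.0
time: 42.3
ee_pos: [0.4046, 0.0552, 0.0001]
eef_rot: [0.0, 0.993, 0.118, -0.0]
ft_force: [0.0, 0.9, 0.4]
opening: 0.0502
grip_force: 0.0
```

```bash
python3 -m jog '{"linear":[[0,0,0.04],[0,0,0.04],[0,0,0],[0,0,0]],"rotation":[[0,0,0],[0,0,0],[0,0,0],[0,0,0]]}'
python3 -m jog '{"linear":[[0,0,0.03],[0,0,0.03],[0,0,0],[0,0,0]],"rotation":[[0,0,0],[0,0,0],[0,0,0],[0,0,0]]}' 44
```

```text
time: 42.7
ee_pos: [0.4045, 0.0552, -0.0041]
eef_rot: [0.0, 0.993, 0.118, -0.0]
ft_force: [0.7, -0.6, -0.6]
opening: 0.0497
grip_force: 0.0
time: 43.1
ee_pos: [0.4045, 0.0552, -0.007]
eef_rot: [0.0, 0.993, 0.118, -0.0]
ft_force: [-0.4, -1.0, -0.3]
opening: 0.044
grip_force: 0.0
```

```bash
python3 -m jog '{"linear":[[0,0,0.04],[0,0,0.02],[0,0,0],[0,0,0]],"rotation":[[0,0,0],[0,0,0],[0,0,0],[0,0,0]]}'
python3 -m jog '{"linear":[[0,0,0.04],[0,0,0],[0,0,0]],"rotation":[[0,0,0],[0,0,0],[0,0,0]]}'
```

```text
time: 43.5
ee_pos: [0.4046, 0.0552, -0.01]
eef_rot: [0.0, 0.993, 0.118, -0.0]
ft_force: [0.3, 0.5, 0.1]
opening: 0.0441
grip_force: 0.0
time: 43.8
ee_pos: [0.4045, 0.0552, -0.012]
eef_rot: [0.0, 0.993, 0.118, -0.0]
ft_force: [0.5, 0.3, -0.1]
opening: 0.0439
grip_force: 0.0
```

```bash
python3 -m jog '{"linear":[[0,0,0.04],[0,0,0.04],[0,0,0],[0,0,0]],"rotation":[[0,0,0],[0,0,0],[0,0,0],[0,0,0]]}'
python3 -m jog '{"linear":[[0,0,0.02],[0,0,0.02],[0,0,0],[0,0,0]],"rotation":[[0,0,0],[0,0,0],[0,0,0],[0,0,0]]}'
```

```text
time: 44.2
ee_pos: [0.4045, 0.0552, -0.0161]
eef_rot: [0.0, 0.993, 0.118, -0.0]
ft_force: [-0.0, -0.4, 0.6]
opening: 0.044
grip_force: 0.0
time: 44.6
ee_pos: [0.4046, 0.0552, -0.018]
eef_rot: [0.0, 0.993, 0.118, -0.0]
ft_force: [-1.5, 0.6, 0.1]
opening: 0.0439
grip_force: 0.0
```

```bash
python3 -m jog '{"linear":[[0,0,0],[0,0,0],[0,0,0],[0,0,0],[0,0,0],[0,0,0]],"rotation":[[0,0,0],[0,0,0],[0,0,0],[0,0,0],[0,0,0],[0,0,0]]}' 30
```

```text
time: 45.2
ee_pos: [0.4046, 0.0552, -0.0179]
eef_rot: [0.0, 0.993, 0.118, 0.0]
ft_force: [0.8, 0.3, 0.6]
opening: 0.0358
grip_force: 30.0
```

Gripped at 35.8 mm. Open, the tips sit about 20 mm above the TCP. I'll lift, look at how the strap hangs, and move to a hover behind the stud.

```bash
python3 -m jog '{"linear":[[0,0,-0.1],[0,0,-0.2],[0,0,-0.4],[0,0,-0.5],[0,0,-0.5],[0,0,-0.5],[0,0,-0.2],[0,0,0],[0,0,0]],"rotation":[[0,0,0],[0,0,0],[0,0,0],[0,0,0],[0,0,0],[0,0,0],[0,0,0],[0,0,0],[0,0,0]]}'
cat >> h.py <<'E'
def strapfit(tag,zt):
    im,C=load(tag); hs=cv2.cvtColor(im,cv2.COLOR_RGB2HSV); k=cv2.inRange(hs,np.array((18,110,70)),np.array((35,255,255)))
    k[:, :225]=0; k[:,335:]=0; k[:60]=0; k[250:]=0
    n,l,st,_=cv2.connectedComponentsWithStats(k); i=1+np.argmax(st[1:,4]); rows=[]
    for y in range(st[i,1],st[i,1]+st[i,3],6):
        x=np.nonzero(l[y]==i)[0]
        if len(x)<15: continue
        a=onz(C,[[x.min()-.5,y],[x.max()+.5,y]],zt)[:,:2]*1000; g=np.setdiff1d(np.arange(x.min(),x.max()),x)
        rows.append((y,*a.mean(0),np.linalg.norm(a[0]-a[1]),len(g),(x.min()+x.max())/2))
    return st[i],np.array(rows)
E
python3 - <<'E'
from h import *
st=arm.observe(); snap('wrist','w16'); status(); zt=st['ee_pos'][2]+.018+.012
b,r=strapfit('w16',zt); print(b); print(r.round(1))
goto(.585,-.043,.0965,-8.5)
E
```

```text
time: 46.1
ee_pos: [0.4039, 0.0553, 0.1015]
eef_rot: [-0.0, 0.993, 0.118, -0.001]
ft_force: [-0.6, 0.1, -3.6]
opening: 0.036
grip_force: 30.0
t 46.15 tcp [0.4037 0.0553 0.1011] yaw 13.56 F [-0.3  0.4 -2.9] open 0.0357 grip 30.0
[  225    84    92   166 10431]
[[ 84.  488.2  77.   22.6   8.  276. ]
 [ 90.  485.8  75.7  29.6   0.  277.5]
 [ 96.  483.3  75.1  34.4   0.  277.5]
 [102.  480.7  74.2  36.    0.  278. ]
 [108.  478.1  73.8  35.7   0.  277.5]
 [114.  475.5  73.2  35.8   0.  277.5]
 [120.  472.8  72.5  36.    0.  277.5]
 [126.  470.1  71.9  36.2   0.  277.5]
 [132.  467.4  71.5  35.9   0.  277. ]
 [138.  464.6  70.8  36.    0.  277. ]
 [144.  461.9  69.9  35.7   0.  277.5]
 [150.  459.2  69.2  35.9   0.  277.5]
 [156.  456.3  68.6  36.1   0.  277.5]
 [162.  453.5  67.9  36.2   0.  277.5]
 [168.  450.7  67.2  36.4   0.  277.5]
 [174.  447.8  66.5  36.6  21.  277.5]
 [180.  444.8  66.   36.3  28.  277. ]
 [186.  441.8  65.3  36.5  29.  277. ]
 [192.  438.9  64.6  35.6  29.  277. ]
 [198.  435.9  63.6  36.3  29.  277.5]
 [204.  432.8  63.1  36.   29.  277. ]
 [210.  429.8  62.4  36.2  29.  277. ]
 [216.  426.7  61.7  36.4  29.  277. ]
 [222.  422.5  65.2  45.3  44.  268.5]
 [228.  419.3  64.7  45.   28.  268. ]
 [234.  416.1  63.9  45.3  19.  268. ]
 [240.  413.9  58.8  35.6   0.  276.5]
 [246.  410.6  58.1  35.8   0.  276.5]]
turn [-1.000e-02  1.200e-01  2.206e+01] shift [3.877 1.408 0.092]
```

The strap hangs level, with a constant 36 mm apparent width. Its centre is 27 mm ahead of the TCP and 0.6 mm to the left. I'll refine the stud's position from the earlier wrist pictures before going over it.

Run:
```python
from h import *
for t in('w2','w5','w6'):
    im,C=load(t); g=cv2.cvtColor(im,cv2.COLOR_RGB2GRAY).astype(int)
    P=[[.6415,-.0516,z] for z in(.019,.03,.045,.06,.07,.078)]; p=proj(C,P); print(t,p.round(1).tolist())
    a,b=p[0],p[-1]; d=(b-a)/np.linalg.norm(b-a); n=np.array([-d[1],d[0]])
    L=np.linalg.norm(b-a)
    for f in(.45,.6,.75,.9,.97,1.03,1.1,1.2):
        q=a+d*L*f; print(round(f,2),[int(g[int(round((q+n*k)[1])),int(round((q+n*k)[0]))]) if 0<=(q+n*k)[1]<419 else -1 for k in range(-12,13)])
```

```text
w2 [[361.4, 59.1], [364.2, 56.8], [368.4, 53.5], [372.9, 49.8], [376.2, 47.1], [379.0, 44.8]]
0.45 [128, 124, 125, 126, 126, 127, 155, 182, 163, 163, 205, 230, 213, 201, 197, 229, 175, 232, 210, 186, 185, 187, 185, 184, 186]
0.6 [157, 137, 157, 154, 186, 187, 185, 172, 172, 223, 235, 237, 227, 233, 228, 237, 187, 212, 198, 188, 186, 186, 186, 185, 183]
0.75 [188, 184, 185, 186, 188, 187, 184, 204, 216, 211, 214, 219, 219, 222, 224, 226, 227, 224, 209, 182, 186, 186, 183, 186, 186]
0.9 [187, 186, 185, 184, 186, 186, 184, 188, 199, 204, 208, 239, 221, 235, 185, 221, 224, 225, 197, 185, 185, 185, 185, 185, 183]
0.97 [185, 184, 184, 184, 186, 185, 185, 185, 194, 197, 221, 247, 247, 247, 247, 222, 229, 195, 188, 183, 184, 186, 184, 182, 184]
1.03 [183, 183, 184, 184, 183, 185, 186, 185, 189, 196, 234, 247, 247, 247, 247, 244, 207, 184, 182, 184, 183, 183, 182, 183, 184]
1.1 [183, 184, 185, 183, 184, 184, 183, 185, 185, 184, 217, 247, 247, 247, 242, 184, 184, 183, 184, 182, 182, 182, 181, 180, 182]
1.2 [183, 171, 183, 182, 182, 183, 182, 182, 180, 182, 182, 183, 185, 183, 182, 182, 180, 18
[... 1621 characters left out ...]
33, 135, 139, 123, 113, 117, 115, 117, 115, 115]
0.9 [117, 117, 117, 115, 117, 118, 116, 131, 152, 156, 153, 225, 223, 227, 214, 149, 137, 135, 119, 117, 113, 115, 118, 112, 117]
0.97 [118, 117, 117, 117, 117, 118, 117, 131, 159, 156, 216, 216, 228, 227, 203, 149, 144, 135, 113, 113, 116, 115, 116, 112, 117]
1.03 [118, 118, 118, 118, 117, 118, 117, 131, 159, 159, 160, 216, 228, 227, 203, 149, 144, 144, 122, 113, 116, 115, 116, 112, 116]
1.1 [119, 121, 118, 118, 117, 117, 117, 118, 149, 162, 160, 224, 228, 228, 203, 167, 145, 139, 122, 118, 116, 114, 116, 119, 115]
1.2 [116, 117, 115, 117, 117, 119, 116, 127, 157, 165, 190, 222, 222, 215, 217, 153, 149, 119, 115, 112, 112, 117, 117, 115, 116]
```

The bright spot on the stud's tip stands out clearly, so I'll take its centroid in each picture.

```bash
cat >> h.py <<'E'
def tip(tag,thr,P=(.6415,-.0516,.078),w=9):
    im,C=load(tag); g=cv2.cvtColor(im,cv2.COLOR_RGB2GRAY); c=proj(C,P)[0]
    m=np.zeros_like(g); x,y=int(c[0]),int(c[1]); m[max(0,y-w):y+w+1,x-w:x+w+1]=(g[max(0,y-w):y+w+1,x-w:x+w+1]>=thr)
    n,l,s,ce=cv2.connectedComponentsWithStats(m); i=1+np.argmax(s[1:,4]); X=onz(C,[ce[i]],.078)[0]
    print(tag,'area',s[i,4],s[i,:4],ce[i].round(1),X.round(4)); return ce[i],C
E
python3 - <<'E'
from h import *
A=np.zeros((3,3));B=np.zeros(3)
for t,h in(('w2',240),('w5',225),('w6',200)):
    uv,C=tip(t,h); o,v=ray(C,uv);v=v[0]/np.linalg.norm(v);P=np.eye(3)-np.outer(v,v);A+=P;B+=P@o
print(np.linalg.solve(A,B).round(4))
E
```

```text
w2 area 19 [378  43   5   5] [379.8  45. ] [ 0.6414 -0.0523  0.078 ]
w5 area 43 [343  90   7   8] [345.6  93.5] [ 0.6416 -0.0522  0.078 ]
w6 area 13 [315 104   4   4] [316.4 105.4] [ 0.6415 -0.0522  0.078 ]
[ 0.6415 -0.0522  0.0781]
```

All three views agree: stud tip at (0.6415,-0.0522), with triangulated height 0.078. I'll move to the rear hover and check the flap's near end.

```bash
python3 -c "
from h import *
goto(.575,-.043,.1011,-8.4)"
python3 -m jog '{"linear":[[0,0,0],[0,0,0],[0,0,0],[0.3,0.11,0],[0.3,0.12,0],[0.3,0.11,0],[0.3,0.11,0],[0.3,0.11,0],[0.3,0.11,0],[0.3,0.11,0],[0.3,0.11,0],[0.3,0.11,0],[0.3,0.11,0],[0.3,0.11,0],[0.3,0.11,0],[0.08,0.05,0],[0,0,0],[0,0,0],[0,0,0]],"rotation":[[0,0,7.3],[0,0,7.3],[0,0,7.3],[0,0,0],[0,0,0],[0,0,0],[0,0,0],[0,0,0],[0,0,0],[0,0,0],[0,0,0],[0,0,0],[0,0,0],[0,0,0],[0,0,0],[0,0,0],[0,0,0],[0,0,0],[0,0,0]]}' >/dev/null
python3 - <<'E'
from h import *
snap('wrist','w17'); status(); im,C=load('w17')
L=np.array([[.788,.002,.098],[.71,.016,.138]]); d=(L[1]-L[0])
print([ (np.round(L[0]+d*k,3).tolist(),proj(C,L[0]+d*k)[0].round().tolist()) for k in(0,.5,1,1.2,1.4,1.6)])
hsv=cv2.cvtColor(im,cv2.COLOR_RGB2HSV); m=cv2.inRange(hsv,np.array((8,50,50)),np.array((22,170,230))); m=cv2.morphologyEx(m,cv2.MORPH_OPEN,np.ones((7,7)))
for y in range(2,150,10):
    x=np.nonzero(m[y,:240])[0]; print(y,(x.min(),x.max(),len(x)) if len(x) else None)
E
```

```text
turn [-1.000e-02  1.200e-01  2.196e+01] shift [3.676 1.444 0.   ]
t 48.1 tcp [ 0.576  -0.0393  0.1019] yaw -8.31 F [-0.4 -1.  -3.1] open 0.0357 grip 30.0
[([0.788, 0.002, 0.098], [132.0, -160.0]), ([0.749, 0.009, 0.118], [118.0, -94.0]), ([0.71, 0.016, 0.138], [101.0, -15.0]), ([0.694, 0.019, 0.146], [94.0, 21.0]), ([0.679, 0.022, 0.154], [86.0, 59.0]), ([0.663, 0.024, 0.162], [78.0, 100.0])]
2 (np.int64(0), np.int64(101), 102)
12 (np.int64(0), np.int64(98), 99)
22 (np.int64(0), np.int64(96), 97)
32 (np.int64(0), np.int64(93), 94)
42 (np.int64(0), np.int64(91), 92)
52 (np.int64(0), np.int64(88), 89)
62 (np.int64(0), np.int64(85), 86)
72 (np.int64(0), np.int64(83), 84)
82 (np.int64(0), np.int64(81), 82)
92 (np.int64(0), np.int64(77), 78)
102 (np.int64(0), np.int64(69), 70)
112 (np.int64(0), np.int64(62), 63)
122 (np.int64(0), np.int64(54), 55)
132 (np.int64(0), np.int64(40), 41)
142 (np.int64(0), np.int64(28), 29)
```

Run:
```python
from h import *
im,C=load('w17'); Cs=load('s8')[1]
for uv in((79,90),(62,112),(28,142)):
    print(uv,[(z,onz(C,[uv],z)[0,:2].round(3).tolist(),proj(Cs,onz(C,[uv],z)[0])[0].round().tolist()) for z in(.06,.1,.14,.16,.2)])
im,Cs=load('s8'); hsv=cv2.cvtColor(im,cv2.COLOR_RGB2HSV); m=cv2.inRange(hsv,np.array((8,50,50)),np.array((22,170,230)))
for y in range(184,216,3): x=np.nonzero(m[y,190:245])[0]+190; print(y,x.max() if len(x) else None)
snap('side','sd1'); C=load('sd1')[1]; print(proj(C,[[.667,.023,.16],[.6415,-.0522,.078]]).round())
```

```text
(79, 90) [(0.06, [0.688, 0.084], [212.0, 233.0]), (0.1, [0.679, 0.06], [219.0, 215.0]), (0.14, [0.671, 0.036], [227.0, 198.0]), (0.16, [0.667, 0.024], [231.0, 189.0]), (0.2, [0.659, 0.0], [239.0, 172.0])]
(62, 112) [(0.06, [0.675, 0.1], [212.0, 237.0]), (0.1, [0.669, 0.073], [220.0, 219.0]), (0.14, [0.663, 0.047], [227.0, 201.0]), (0.16, [0.66, 0.033], [231.0, 192.0]), (0.2, [0.654, 0.006], [239.0, 173.0])]
(28, 142) [(0.06, [0.659, 0.132], [210.0, 246.0]), (0.1, [0.656, 0.099], [218.0, 226.0]), (0.14, [0.653, 0.066], [226.0, 206.0]), (0.16, [0.652, 0.05], [230.0, 196.0]), (0.2, [0.648, 0.018], [238.0, 176.0])]
184 208
187 226
190 226
193 226
196 244
199 225
202 225
205 238
208 238
211 239
214 240
[[244. 197.]
 [268. 210.]]
```

The flap's near corner is at about (0.67,0.035,z 0.145). With the present grip the gripper body would only just touch it. I'll put the strap back down and take it 14 mm farther from its middle, so the body stays clear.

```bash
python3 -m jog '{"linear":[[-0.3,-0.11,0],[-0.3,-0.12,0],[-0.3,-0.11,0],[-0.3,-0.11,0],[-0.3,-0.11,0],[-0.3,-0.11,0],[-0.3,-0.11,0],[-0.3,-0.11,0],[-0.3,-0.11,0],[-0.3,-0.11,0],[-0.3,-0.11,0],[-0.3,-0.11,0],[-0.08,-0.05,0],[0,0,0],[0,0,0],[0,0,0],[0,0,0],[0,0,0]],"rotation":[[0,0,0],[0,0,0],[0,0,0],[0,0,0],[0,0,0],[0,0,0],[0,0,0],[0,0,0],[0,0,0],[0,0,0],[0,0,0],[0,0,0],[0,0,0],[0,0,-7.3],[0,0,-7.3],[0,0,-7.3],[0,0,0],[0,0,0]]}' >/dev/null
python3 -m jog '{"linear":[[0,0,0.4],[0,0,0.5],[0,0,0.5],[0,0,0.4],[0,0,0.3],[0,0,0.12],[0,0,0.06],[0,0,0.04],[0,0,0],[0,0,0]],"rotation":[[0,0,0],[0,0,0],[0,0,0],[0,0,0],[0,0,0],[0,0,0],[0,0,0],[0,0,0],[0,0,0],[0,0,0]]}'
```

```text
time: 50.95
ee_pos: [0.4051, 0.0552, -0.0134]
eef_rot: [0.0, 0.993, 0.118, 0.001]
ft_force: [0.1, 0.4, -2.1]
opening: 0.0354
grip_force: 30.0
```

```bash
python3 -m jog '{"linear":[[0,0,0.05],[0,0,0.03],[0,0,0.01],[0,0,0],[0,0,0]],"rotation":[[0,0,0],[0,0,0],[0,0,0],[0,0,0],[0,0,0]]}'
python3 -m jog '{"linear":[[0,0,0],[0,0,0],[0,0,0],[-0.09,0,0],[-0.09,0,0],[-0.09,0,0],[0,0,0],[0,0,0]],"rotation":[[0,0,0],[0,0,0],[0,0,0],[0,0,0],[0,0,0],[0,0,0],[0,0,0],[0,0,0]]}' 44
python3 -m jog '{"linear":[[0,0,0],[0,0,0],[0,0,0],[0,0,0],[0,0,0],[0,0,0]],"rotation":[[0,0,0],[0,0,0],[0,0,0],[0,0,0],[0,0,0],[0,0,0]]}' 28
python3 -m jog '{"linear":[[0,0,-0.1],[0,0,-0.2],[0,0,-0.4],[0,0,-0.5],[0,0,-0.5],[0,0,-0.5],[0,0,-0.2],[0,0,0],[0,0,0]],"rotation":[[0,0,0],[0,0,0],[0,0,0],[0,0,0],[0,0,0],[0,0,0],[0,0,0],[0,0,0],[0,0,0]]}'
python3 - <<'E'
from h import *
st=arm.observe(); snap('wrist','w18'); status(); zt=st['ee_pos'][2]+.018+.012
b,r=strapfit('w18',zt); r=r[(abs(r[:,3]-36)<1.2)]; print(r[::2].round(1))
p=np.polyfit(r[:,1],r[:,2],1); print('yaw',np.degrees(np.arctan(p[0])),'y at x430',np.polyval(p,430)); print('slot rows x',r[r[:,4]>8][[0,-1],1])
E
```

```text
time: 51.45
ee_pos: [0.4048, 0.0552, -0.018]
eef_rot: [0.0, 0.993, 0.118, 0.0]
ft_force: [-1.4, -0.7, 6.9]
opening: 0.0357
grip_force: 30.0
time: 52.25
ee_pos: [0.3914, 0.052, -0.0184]
eef_rot: [0.0, 0.993, 0.118, 0.0]
ft_force: [0.9, 0.1, 0.7]
opening: 0.044
grip_force: 0.0
time: 52.85
ee_pos: [0.3917, 0.052, -0.0184]
eef_rot: [0.0, 0.993, 0.118, 0.0]
ft_force: [1.0, -0.2, 0.5]
opening: 0.0357
grip_force: 30.0
time: 53.75
ee_pos: [0.391, 0.0521, 0.1016]
eef_rot: [0.0, 0.993, 0.118, -0.0]
ft_force: [0.0, -0.8, -2.5]
opening: 0.0355
grip_force: 30.0
t 53.8 tcp [0.3907 0.0521 0.1011] yaw 13.57 F [-1.2 -0.7 -3.3] open 0.0359 grip 30.0
[[ 66.  482.9  75.   35.5   0.  277.5]
 [ 78.  477.9  73.8  35.8   3.  277.5]
 [ 90.  472.9  72.6  36.2   1.  277.5]
 [102.  467.6  71.5  36.    0.  277. ]
 [114.  462.5  70.   35.9   0.  277.5]
 [126.  457.1  69.   35.7   0.  277. ]
 [138.  451.6  67.7  36.    0.  277. ]
 [150.  446.1  66.3  36.4  26.  277. ]
 [162.  440.5  65.   35.8  29.  277. ]
 [174.  434.7  63.6  36.1  29.  277. ]
 [186.  428.8  62.2  36.5  29.  277. ]
 [198.  422.9  60.5  36.3  29.  277.5]
 [228.  407.4  56.7  36.2   0.  277.5]
 [246.  397.6  54.9  35.8   0.  276.5]]
yaw 13.425401028975212 y at x430 62.392297495222785
slot rows x [448.87112579 419.82822525]
```

The strap is level and held 41 mm behind its centre. Target TCP over the stud is (0.6001,-0.0467), yaw -8.35°.

```bash
python3 -c "
from h import *
goto(.6001,-.0467,.0930,-8.35)"
python3 -m jog '{"linear":[[0,0,0],[0,0,0],[0,0,0],[0.3,0.11,0],[0.3,0.11,0],[0.3,0.11,0],[0.3,0.11,0],[0.3,0.11,0],[0.3,0.11,0],[0.3,0.11,0],[0.3,0.11,0],[0.3,0.11,0],[0.3,0.11,0],[0.3,0.11,0],[0.3,0.11,0],[0.3,0.1,0],[0,0,0],[0,0,0],[0,0,0]],"rotation":[[0,0,7.3],[0,0,7.3],[0,0,7.3],[0,0,0],[0,0,0],[0,0,0],[0,0,0],[0,0,0],[0,0,0],[0,0,0],[0,0,0],[0,0,0],[0,0,0],[0,0,0],[0,0,0],[0,0,0],[0,0,0],[0,0,0],[0,0,0]]}' >/dev/null
python3 -c "
from h import *
status();goto(.6001,-.0467,.0930,-8.35)"
```

```text
turn [-0.    0.07 21.92] shift [4.431 1.347 0.163]
t 55.7 tcp [ 0.5729 -0.0459  0.1008] yaw -8.32 F [ 1.3  0.2 -2.7] open 0.0359 grip 30.0
turn [-0.01  0.13  0.03] shift [ 0.54  -0.064  0.156]
```

```bash
python3 -m jog '{"linear":[[0.18,-0.02,0],[0.18,-0.02,0],[0.18,-0.024,0],[0,0,0.16],[0,0,0],[0,0,0],[0,0,0]],"rotation":[[0,0,0],[0,0,0],[0,0,0],[0,0,0],[0,0,0],[0,0,0],[0,0,0]]}' >/dev/null
python3 - <<'E'
from h import *
st=arm.observe(); snap('wrist','w19'); status(); zt=st['ee_pos'][2]+.0183+.012
b,r=strapfit('w19',zt); print(b); r=r[(abs(r[:,3]-36)<1.2)]
if len(r):
    p=np.polyfit(r[:,1],r[:,2],1); print('yaw',np.degrees(np.arctan(p[0])),'y at x641.5',np.polyval(p,641.5),r[[0,-1]].round(1).tolist())
im,C=load('w19'); c=proj(C,[.6415,-.0522,.078])[0]; print(c); tip('w19',200,w=8)
print('slot corners', proj(C,[[.6415+.989*a+.148*b2,-.0522-.148*a+.989*b2,zt] for a in(-.021,.019) for b2 in(-.008,.008)]).round().tolist())
g=cv2.cvtColor(im,cv2.COLOR_RGB2GRAY)
for y in range(int(c[1])-24,int(c[1])+25,4): print(y,g[y,int(c[0])-20:int(c[0])+21:2].tolist())
E
```

```text
t 56.45 tcp [ 0.6011 -0.0472  0.0937] yaw -8.34 F [-0.5  0.6 -3. ] open 0.0356 grip 30.0
[  234    60    86   190 11936]
yaw -8.539322259060025 y at x641.5 -52.00051850978867 [[72.0, 691.9, -59.6, 35.6, 0.0, 277.5], [246.0, 607.9, -47.1, 36.2, 0.0, 277.0]]
[277.19200809 169.71728094]
w19 area 23 [275 167   5   6] [276.9 169.8] [ 0.6415 -0.052   0.078 ]
slot corners [[293.0, 222.0], [262.0, 222.0], [294.0, 143.0], [261.0, 143.0]]
145 [191, 192, 193, 192, 157, 149, 88, 77, 74, 74, 75, 75, 76, 73, 98, 139, 152, 193, 192, 193, 194]
149 [190, 192, 190, 148, 86, 75, 74, 74, 73, 74, 72, 74, 76, 74, 102, 100, 101, 122, 184, 191, 192]
153 [190, 189, 150, 86, 73, 73, 76, 69, 87, 85, 82, 83, 81, 75, 96, 98, 102, 104, 135, 188, 193]
157 [189, 183, 122, 76, 74, 73, 83, 79, 131, 146, 145, 144, 140, 88, 96, 98, 102, 102, 118, 175, 193]
161 [188, 174, 124, 75, 73, 75, 82, 128, 169, 166, 161, 142, 143, 120, 79, 100, 98, 98, 108, 170, 190]
165 [186, 175, 125, 98, 94, 75, 77, 145, 152, 159, 164, 145, 138, 135, 98, 96, 99, 98, 116, 171, 190]
169 [188, 172, 125, 97, 73, 73, 73, 138, 143, 211, 214, 215, 133, 129, 102, 96, 100, 97, 111, 160, 189]
173 [185, 164, 128, 76, 71, 72, 72, 84, 128, 127, 147, 135, 121, 81, 96, 98, 95, 97, 120, 161, 189]
177 [185, 163, 128, 96, 96, 71, 71, 73, 74, 76, 70, 76, 76, 72, 94, 98, 94, 97, 133, 156, 188]
181 [184, 166, 130, 99, 96, 95, 81, 76, 69, 74, 71, 72, 74, 92, 97, 94, 96, 96, 134, 162, 185]
185 [185, 166, 138, 94, 94, 98, 80, 73, 75, 72, 74, 75, 71, 92, 95, 98, 93, 96, 134, 162, 186]
189 [182, 166, 140, 97, 97, 94, 93, 71, 73, 73, 71, 76, 76, 70, 94, 96, 96, 95, 130, 161, 187]
193 [183, 169, 131, 95, 93, 95, 92, 81, 71, 70, 74, 73, 74, 75, 95, 95, 93, 94, 140, 171, 185]
```

The stud tip shows through the slot, centred on the strap axis: y is -52.0 for both, and strap yaw is -8.5°. I'll lower.

```bash
python3 -m jog '{"linear":[[0,0,0.1],[0,0,0.2],[0,0,0.2],[0,0,0.2],[0,0,0.2],[0,0,0.15],[0,0,0.1],[0,0,0.1],[0,0,0.05],[0,0,0.04],[0,0,0],[0,0,0]],"rotation":[[0,0,0],[0,0,0],[0,0,0],[0,0,0],[0,0,0],[0,0,0],[0,0,0],[0,0,0],[0,0,0],[0,0,0],[0,0,0],[0,0,0]]}'
python3 -m jog '{"linear":[[0,0,0.04],[0,0,0.03],[0,0,0],[0,0,0]],"rotation":[[0,0,0],[0,0,0],[0,0,0],[0,0,0]]}'
```

```text
time: 57.65
ee_pos: [0.6015, -0.0472, 0.0268]
eef_rot: [0.0, 0.997, -0.073, 0.0]
ft_force: [0.4, 0.3, -2.8]
opening: 0.0357
grip_force: 30.0
time: 58.05
ee_pos: [0.6013, -0.0472, 0.023]
eef_rot: [0.0, 0.997, -0.073, -0.0]
ft_force: [0.1, -0.1, -2.0]
opening: 0.0357
grip_force: 30.0
```

```bash
python3 -m jog '{"linear":[[0,0,0.015],[0,0,0.01],[0,0,0],[0,0,0]],"rotation":[[0,0,0],[0,0,0],[0,0,0],[0,0,0]]}'
```

```text
time: 58.45
ee_pos: [0.6014, -0.0472, 0.0219]
eef_rot: [0.0, 0.997, -0.073, 0.0]
ft_force: [0.4, 0.1, -2.2]
opening: 0.0358
grip_force: 30.0
```

```bash
python3 -m jog '{"linear":[[0,0,0.015],[0,0,0],[0,0,0]],"rotation":[[0,0,0],[0,0,0],[0,0,0]]}'
```

```text
time: 58.75
ee_pos: [0.6014, -0.0472, 0.0216]
eef_rot: [0.0, 0.997, -0.073, 0.0]
ft_force: [-2.7, 0.2, 5.7]
opening: 0.0357
grip_force: 30.0
```

Contact at the expected height. Release, rise and check level and centring.

```bash
python3 -m jog '{"linear":[[0,0,0],[0,0,0],[0,0,0],[0,0,0],[0,0,-0.1],[0,0,-0.3],[0,0,-0.5],[0,0,-0.5],[0,0,-0.5],[0,0,-0.5],[0,0,0],[0,0,0],[0,0,0]],"rotation":[[0,0,0],[0,0,0],[0,0,0],[0,0,0],[0,0,0],[0,0,0],[0,0,0],[0,0,0],[0,0,0],[0,0,0],[0,0,0],[0,0,0],[0,0,0]]}' 46
python3 - <<'E'
from h import *
snap('wrist','w20'); b,r=strapfit('w20',.052); print(b); print(r[::3].round(1).tolist())
r=r[(abs(r[:,3]-36)<1.5)];p=np.polyfit(r[:,1],r[:,2],1); print('yaw',np.degrees(np.arctan(p[0])),'y at stud',np.polyval(p,641.5)); tip('w20',200,w=8)
im,C=load('w20'); blob(im,C,(0,110,50),(8,255,255),(180,30,400,200),.04,'red',30,3)
blob(im,C,(0,0,150),(180,60,255),(280,140,480,330),.008,'washer?',60,4); print(proj(C,[.43,-.0566,.008]))
goto(.4301,-.0566,.09,81.5)
E
```

```text
time: 60.05
ee_pos: [0.6005, -0.047, 0.1398]
eef_rot: [-0.0, 0.997, -0.073, -0.001]
ft_force: [-0.1, -0.4, -0.3]
opening: 0.0464
grip_force: 0.0
[ 256   86   43  138 4863]
[[92.0, 695.4, -60.0, 32.4, 0.0, 277.0], [110.0, 681.2, -57.9, 34.6, 0.0, 277.0], [128.0, 666.6, -55.8, 36.7, 0.0, 277.0], [146.0, 651.7, -53.2, 36.4, 17.0, 276.5], [164.0, 636.2, -51.3, 36.1, 17.0, 277.0], [182.0, 620.3, -49.0, 36.6, 0.0, 277.0], [200.0, 604.0, -46.2, 36.2, 0.0, 276.5], [218.0, 587.2, -43.7, 33.1, 0.0, 276.5]]
yaw -8.54194282283117 y at stud -52.01972365021016Traceback (most recent call last):
  File "<stdin>", line 3, in <module>
  File "h.py", line 60, in tip
    n,l,s,ce=cv2.connectedComponentsWithStats(m); i=1+np.argmax(s[1:,4]); X=onz(C,[ce[i]],.078)[0]
                                                      ~~~~~~~~~^^^^^^^^^
    return _wrapfunc(a, 'argmax', axis=axis, out=out, **kwds)
    return bound(*args, **kwds)
ValueError: attempt to get argmax of an empty sequence
```

Run:
```python
from h import *
im,C=load('w20'); hsv=cv2.cvtColor(im,cv2.COLOR_RGB2HSV)
m=cv2.inRange(hsv,np.array((16,90,40)),np.array((38,255,255)))
for y in range(82,228,6):
    x=np.nonzero(m[y,240:315])[0]+240
    if len(x)<5: print(y,None);continue
    a=onz(C,[[x.min()-.5,y],[x.max()+.5,y]],.052)[:,:2]*1000; print(y,x.min(),x.max(),a.mean(0).round(1),np.linalg.norm(a[0]-a[1]).round(1))
print(im[104,245:312:3].tolist())
blob(im,C,(0,110,50),(8,255,255),(180,30,400,200),.04,'red',30,3)
print('red exp', proj(C,[[.722-.003*0+ -.0037*1,-.088,.04],[.722+.0037,-.038,.04]]))
print(proj(C,[.43,-.0566,.008]),proj(C,[.6415,-.0522,.078]))
goto(.4301,-.0566,.09,81.5)
```

```text
82 None
88 262 293 [698.4 -60.9] 26.5
94 256 298 [693.8 -59.8] 35.8
100 256 298 [689.1 -59.1] 36.0
106 256 298 [684.3 -58.4] 36.1
112 256 298 [679.6 -57.7] 36.3
118 256 298 [674.7 -57. ] 36.5
124 256 298 [669.9 -56.3] 36.6
130 256 298 [664.9 -55.5] 36.8
136 256 298 [660.  -54.8] 37.0
142 256 297 [655.  -53.7] 36.3
148 256 297 [650.  -52.9] 36.5
154 257 297 [644.8 -52.6] 35.8
160 257 297 [639.6 -51.8] 35.9
166 257 297 [634.4 -51.1] 36.1
172 257 297 [629.2 -50.3] 36.3
178 257 297 [623.9 -49.5] 36.5
184 257 297 [618.5 -48.8] 36.7
190 257 296 [613.2 -47.5] 35.9
196 257 296 [607.7 -46.7] 36.1
202 257 296 [602.2 -45.9] 36.3
208 257 296 [596.6 -45.1] 36.5
214 241 313 [590.9 -44.7] 67.0
220 241 313 [585.2 -43.9] 67.3
226 241 313 [579.4 -43. ] 67.7
[[95, 96, 96], [157, 50, 45], [170, 56, 51], [171, 53, 49], [198, 150, 65], [223, 175, 79], [224, 176, 81], [223, 176, 80], [223, 176, 80], [225, 178, 81], [224, 178, 80], [224, 176, 80], [225, 178, 82], [224, 176, 81], [225, 177, 81], [224, 177, 80], [226, 180, 84], [225, 178, 81], [173, 79, 49], [172, 54, 48], [101, 101, 100], [100, 99, 100], [101, 100, 100]]
red px 274.1 77.5 rect c [701.4 -59.4] size [49.7 40.8] ang 81.7
red px 334.6 68.4 rect c [ 708.4 -111.8] size [8.5 4.4] ang 50.7
red exp [[305.67567672  60.34506152]
 [246.17283414  60.25634775]]
[[306.34536306 330.53274438]] [[277.15153083 161.04585933]]
turn [ -0.12   0.11 -89.83] shift [-0.693 -3.341  0.992]
```

The strap is level, 36.0–36.8 mm across at z = 0.052 all along, and centred on the stud at yaw -8.5°. The block hasn't moved. Next is the washer.

```bash
python3 -m jog '{"linear":[[-0.3,0,0],[-0.4,0,0],[-0.4,0,0],[-0.4,0,0],[-0.5,0,0],[0,0,0],[0,0,0],[0,0,0],[0,0,0],[0,0,0],[0,0,0],[0,0,0],[0,0,0],[0,0,0],[0,0,0],[0,0,0],[0,0,0],[0,0,0]],"rotation":[[0,0,0],[0,0,0],[0,0,0],[0,0,0],[0,0,0],[0,0,-8.17],[0,0,-8.17],[0,0,-8.17],[0,0,-8.17],[0,0,-8.17],[0,0,-8.17],[0,0,-8.17],[0,0,-8.17],[0,0,-8.17],[0,0,-8.17],[0,0,-8.17],[0,0,0],[0,0,0]]}' 50 >/dev/null
python3 -c "
from h import *
status();goto(.4301,-.0566,.06,81.5)"
```

```text
t 61.9 tcp [ 0.502  -0.0326  0.1404] yaw 81.31 F [0.1 0.4 0.7] open 0.05 grip 0.0
turn [-0.08 -0.   -0.19] shift [-0.687 -1.351  1.608]
```

```bash
python3 -m jog '{"linear":[[-0.12,-0.23,0],[-0.12,-0.23,0.2],[-0.11,-0.22,0.3],[-0.11,-0.22,0.4],[-0.11,-0.22,0.4],[-0.11,-0.23,0.3],[0,0,0],[0,0,0],[0,0,0]],"rotation":[[0,0,-0.19],[0,0,0],[0,0,0],[0,0,0],[0,0,0],[0,0,0],[0,0,0],[0,0,0],[0,0,0]]}' >/dev/null
cat >> h.py <<'E'
def washer(tag,P,zt,thr=140):
    im,C=load(tag); c=proj(C,P)[0]; hsv=cv2.cvtColor(im,cv2.COLOR_RGB2HSV); m=cv2.inRange(hsv,np.array((0,0,thr)),np.array((180,60,255)))
    w=45; mm=np.zeros_like(m); x,y=int(c[0]),int(c[1]); mm[y-w:y+w,x-w:x+w]=m[y-w:y+w,x-w:x+w]
    cs,hi=cv2.findContours(mm,cv2.RETR_CCOMP,cv2.CHAIN_APPROX_NONE); 
    for k,cc in enumerate(cs):
        if cv2.contourArea(cc)>60:
            Q=(onz(C,cc[:,0].astype(float),zt)[:,:2]*1000).astype(np.float32); e=cv2.fitEllipse(Q); print(tag,'hole' if hi[0][k][3]>=0 else 'outer',cv2.contourArea(cc),np.round(e[0],1),np.round(e[1],1),'px exp',c.round())
E
python3 - <<'E'
from h import *
status(); snap('wrist','w21'); washer('w21',[.4301,-.0566,.008],.008)
E
```

```text
t 62.8 tcp [ 0.432  -0.0568  0.0619] yaw 81.67 F [ 0.2 -0.  -1.7] open 0.05 grip 0.0
w21 outer 1351.5 [429.9 -56. ] [33.2 35.1] px exp [274. 215.]
w21 hole 313.0 [430.3 -55.8] [16.2 16.5] px exp [274. 215.]
```

```bash
python3 -m jog '{"linear":[[0.012,-0.02,0.3],[0,0,0.4],[0,0,0.4],[0,0,0.2],[0,0,0.1],[0,0,0.08],[0,0,0.06],[0,0,0.05],[0,0,0],[0,0,0]],"rotation":[[0,0,0],[0,0,0],[0,0,0],[0,0,0],[0,0,0],[0,0,0],[0,0,0],[0,0,0],[0,0,0],[0,0,0]]}' 46
python3 -m jog '{"linear":[[0,0,0],[0,0,0],[0,0,0],[0,0,0],[0,0,0],[0,0,0],[0,0,0]],"rotation":[[0,0,0],[0,0,0],[0,0,0],[0,0,0],[0,0,0],[0,0,0],[0,0,0]]}' 28
```

```text
time: 63.85
ee_pos: [0.4299, -0.0559, -0.0182]
eef_rot: [0.0, 0.756, 0.654, 0.0]
ft_force: [-0.3, -0.0, 0.0]
opening: 0.046
grip_force: 0.0
time: 64.55
ee_pos: [0.4299, -0.0559, -0.0183]
eef_rot: [0.0, 0.756, 0.654, 0.0]
ft_force: [-0.3, 1.0, 5.0]
opening: 0.0341
grip_force: 30.0
```

Gripped. I'll lift and measure where the washer sits in the grip.

```bash
python3 -m jog '{"linear":[[0,0,-0.1],[0,0,-0.3],[0,0,-0.5],[0,0,-0.5],[0,0,-0.5],[0,0,-0.5],[0,0,-0.5],[0,0,0],[0,0,0],[0,0,0]],"rotation":[[0,0,0],[0,0,0],[0,0,0],[0,0,0],[0,0,0],[0,0,0],[0,0,0],[0,0,0],[0,0,0],[0,0,0]]}'
python3 - <<'E'
from h import *
st=arm.observe(); snap('wrist','w22'); status(); P=st['ee_pos']+np.array([0,0,.0263]); washer('w22',P,P[2],140); washer('w22',P,P[2],100)
goto(.6415,-.0522,.1265,81.5)
E
```

```text
time: 65.55
ee_pos: [0.4288, -0.0556, 0.1255]
eef_rot: [-0.001, 0.756, 0.654, -0.001]
ft_force: [-0.2, 0.3, -0.4]
opening: 0.0342
grip_force: 30.0
t 65.6 tcp [ 0.4288 -0.0556  0.1254] yaw 81.72 F [ 0.4 -0.3 -0.5] open 0.0342 grip 30.0
w22 outer 78.0 [452.1 -48.8] [ 3.2 16. ] px exp [276. 256.]
w22 outer 142.5 [408.2 -43.7] [ 4.5 15.9] px exp [276. 256.]
w22 outer 1103.0 [429.8 -48.5] [19.1 32.9] px exp [276. 256.]
w22 outer 106.0 [451.9 -49.2] [ 3.6 16.5] px exp [276. 256.]
w22 outer 157.0 [408.3 -43.9] [ 4.7 16.7] px exp [276. 256.]
w22 outer 1395.0 [429.9 -47.8] [21.6 34. ] px exp [276. 256.]
turn [-0.14 -0.02  0.22] shift [ 0.696  4.196 -0.022]
```

```bash
cat >> h.py <<'E'
def arc(tag,tcp,yaw,zt,thr=110):
    im,C=load(tag); c=proj(C,[tcp[0],tcp[1],zt])[0]; hsv=cv2.cvtColor(im,cv2.COLOR_RGB2HSV); m=cv2.inRange(hsv,np.array((0,0,thr)),np.array((180,70,255)))
    mm=np.zeros_like(m); x,y=c.astype(int); mm[max(0,y-60):min(y+2,256),x-32:x+33]=m[max(0,y-60):min(y+2,256),x-32:x+33]
    cs,_=cv2.findContours(mm,cv2.RETR_EXTERNAL,cv2.CHAIN_APPROX_NONE); k=max(cs,key=cv2.contourArea)[:,0].astype(float)
    q=onz(C,k,zt)[:,:2]-np.array(tcp[:2]); a=np.radians(yaw); f=np.c_[q@[np.cos(a),np.sin(a)],q@[np.sin(a),-np.cos(a)]]*1000
    f=f[f[:,0]>8]; from scipy.optimize import least_squares
    s=least_squares(lambda p:np.hypot(f[:,0]-p[0],f[:,1]-p[1])-p[2],[0,0,18],loss='soft_l1'); print(tag,'washer in tool x,y,r mm',s.x.round(2),'rms',np.sqrt((s.fun**2).mean()).round(2),len(f),'far',f[:,0].max().round(1))
E
python3 - <<'E'
from h import *
st=arm.observe(); tcp=[.4288,-.0556,.1254]
arc('w22',tcp,81.72,.1254+.0263,110);arc('w22',tcp,81.72,.1254+.0263,150)
E
```

```text
w22 washer in tool x,y,r mm [ 0.82 -0.26 17.93] rms 1.69 88 far 19.1
w22 washer in tool x,y,r mm [-37.59  -1.33  49.9 ] rms 2.83 108 far 16.9
```

The washer is centred in the grip to within about 1 mm: +0.8 mm in tool x, -0.3 mm in tool y. Carrying it over the stud.

```bash
python3 -m jog '{"linear":[[0.05,0.3,0],[0.05,0.32,0],[0.05,0.32,0],[0.05,0.32,0],[0.05,0.32,0],[0.05,0.32,0],[0.05,0.33,0],[0.05,0.33,0],[0.05,0.33,0],[0.05,0.33,0],[0.05,0.33,0],[0.06,0.33,0],[0.07,0.32,0],[0,0,0.4],[0,0,0.4],[0,0,0],[0,0,0],[0,0,0]],"rotation":[[0,0,0.22],[0,0,0],[0,0,0],[0,0,0],[0,0,0],[0,0,0],[0,0,0],[0,0,0],[0,0,0],[0,0,0],[0,0,0],[0,0,0],[0,0,0],[0,0,0],[0,0,0],[0,0,0],[0,0,0],[0,0,0]]}' >/dev/null
python3 - <<'E'
from h import *
st=arm.observe(); snap('wrist','w23'); status(); t=st['ee_pos']
for h in(90,120,150): arc('w23',t,81.5,t[2]+.0263,h)
goto(.6417,-.0530,.0655,81.5)
im,C=load('w23'); c=proj(C,[.6415,-.0522,.078])[0]; print(c)
g=cv2.cvtColor(im,cv2.COLOR_RGB2GRAY); x,y=c.astype(int)
for yy in range(y-44,y+10,4): print(yy,g[yy,x-26:x+27:2].tolist())
E
```

```text
t 67.45 tcp [ 0.643  -0.0533  0.0876] yaw 81.51 F [ 0.3 -0.5 -0.4] open 0.0343 grip 30.0
w23 washer in tool x,y,r mm [13.24 -0.32 13.58] rms 2.13 115 far 25.7
w23 washer in tool x,y,r mm [ 8.18 -0.28 13.94] rms 1.96 109 far 25.7
w23 washer in tool x,y,r mm [ 7.02 -0.06 14.25] rms 2.57 91 far 25.7
turn [0.1  0.01 0.01] shift [ 0.003 -0.027  0.441]
[273.90295966 232.93258422]
188 [105, 102, 103, 105, 103, 105, 105, 106, 106, 104, 105, 105, 107, 107, 104, 103, 103, 103, 104, 106, 105, 105, 104, 106, 107, 105, 104]
192 [103, 103, 104, 104, 105, 106, 105, 107, 105, 107, 105, 106, 103, 106, 104, 102, 103, 106, 106, 105, 104, 104, 105, 103, 105, 103, 104]
196 [157, 156, 156, 157, 157, 155, 157, 156, 158, 158, 158, 155, 158, 157, 155, 157, 158, 158, 155, 155, 159, 156, 157, 156, 156, 157, 159]
200 [192, 194, 192, 192, 191, 193, 192, 190, 190, 189, 191, 191, 191, 192, 192, 193, 191, 192, 192, 192, 191, 191, 191, 194, 193, 193, 193]
204 [193, 193, 192, 192, 193, 192, 192, 192, 192, 191, 193, 192, 191, 191, 190, 192, 193, 192, 193, 193, 192, 192, 193, 190, 193, 192, 190]
208 [192, 190, 192, 193
[... 535 characters left out ...]

224 [175, 151, 145, 136, 136, 140, 138, 140, 106, 132, 151, 153, 153, 153, 154, 157, 155, 153, 151, 145, 124, 105, 104, 101, 133, 148, 150]
228 [189, 181, 156, 154, 157, 156, 153, 153, 163, 175, 188, 205, 205, 205, 204, 205, 203, 206, 207, 198, 176, 160, 159, 150, 147, 166, 185]
232 [193, 191, 190, 177, 154, 160, 194, 200, 198, 197, 195, 196, 193, 195, 195, 195, 193, 196, 194, 192, 192, 193, 195, 198, 179, 155, 147]
236 [184, 189, 158, 184, 192, 193, 195, 200, 194, 194, 194, 193, 190, 193, 191, 191, 190, 195, 192, 192, 191, 190, 193, 195, 195, 194, 195]
240 [216, 159, 189, 194, 192, 193, 195, 196, 195, 196, 190, 192, 190, 193, 188, 187, 189, 192, 188, 187, 188, 187, 187, 193, 193, 194, 191]
```

Run:
```python
from h import *
im,C=load('w23'); t=np.array([.643,-.0533,.0876]); a=np.radians(81.5); tx=np.array([np.cos(a),np.sin(a)]); ty=np.array([np.sin(a),-np.cos(a)])
g=cv2.cvtColor(im,cv2.COLOR_RGB2GRAY)
for x in(268,272,276,280,284): print(x,g[214:262,x].tolist())
for zz,nm in((t[2]+.0263,'top'),(t[2]+.0183,'bot')):
    for r in(223,225,227): 
        q=onz(C,[[276,r]],zz)[0,:2]-t[:2]; print(nm,r,(q@tx*1000).round(1),(q@ty*1000).round(1))
    print(nm,'centre px',proj(C,[*t[:2],zz]).round(1),'x+18',proj(C,[*(t[:2]+.018*tx),zz]).round(1),'hole far',proj(C,[*(t[:2]+.0075*tx),zz]).round(1))
```

```text
268 [145, 158, 160, 180, 178, 183, 181, 183, 186, 190, 159, 155, 159, 166, 196, 204, 202, 194, 197, 196, 194, 191, 194, 195, 193, 192, 193, 191, 191, 189, 187, 185, 166, 134, 134, 135, 134, 133, 133, 137, 201, 214, 213, 179, 90, 99, 108, 105]
272 [201, 201, 199, 201, 201, 203, 203, 200, 201, 172, 154, 156, 165, 191, 207, 199, 194, 194, 195, 194, 193, 191, 193, 191, 190, 189, 192, 189, 189, 186, 149, 136, 133, 136, 134, 134, 131, 135, 136, 132, 133, 138, 213, 179, 91, 99, 108, 102]
276 [203, 201, 201, 201, 202, 201, 201, 201, 180, 153, 153, 162, 179, 210, 205, 196, 193, 198, 195, 192, 191, 191, 190, 190, 192, 191, 191, 188, 183, 168, 133, 134, 137, 136, 136, 137, 135, 135, 135, 134, 140, 214, 212, 179, 95, 99, 106, 106]
280 [179, 177, 195, 194, 196, 192, 195, 195, 194, 160, 154, 157, 163, 201, 205, 199, 194, 192, 194, 193, 193, 190, 192, 190, 192, 192, 189, 188, 186, 181, 139, 134, 136, 135, 136, 134, 135, 134, 136, 131, 139, 216, 211, 180, 94, 97, 107, 104]
284 [104, 105, 98, 102, 101, 106, 101, 101, 104, 105, 146, 152, 159, 166, 199, 204, 198, 196, 194, 192, 193, 192, 193, 190, 191, 190, 189, 188, 189, 187, 181, 156, 133, 135, 136, 135, 135, 132, 133, 135, 133, 142, 211, 179, 93, 100, 109, 105]
top 223 19.2 -0.2
top 225 18.1 -0.2
top 227 17.0 -0.2
top centre px [[276.4 256.7]] x+18 [[276.4 225.2]] hole far [[276.4 243.8]]
bot 223 16.6 -0.2
bot 225 15.5 -0.2
bot 227 14.3 -0.2
bot centre px [[276.4 250.9]] x+18 [[276.4 220.7]] hole far [[276.4 238.5]]
```

The hole's far edge is within 0.3 mm of where a centred washer would put it. I'll trim onto the stud axis and lower over the tip.

```bash
python3 -m jog '{"linear":[[0.022,-0.03,0],[0,0,0.1],[0,0,0.15],[0,0,0.15],[0,0,0.1],[0,0,0.06],[0,0,0.06],[0,0,0.06],[0,0,0.04],[0,0,0],[0,0,0]],"rotation":[[0,0,0],[0,0,0],[0,0,0],[0,0,0],[0,0,0],[0,0,0],[0,0,0],[0,0,0],[0,0,0],[0,0,0],[0,0,0]]}'
```

```text
time: 68.55
ee_pos: [0.6412, -0.0519, 0.0507]
eef_rot: [0.0, 0.758, 0.653, 0.0]
ft_force: [-0.3, 0.1, 0.5]
opening: 0.0342
grip_force: 30.0
```

The washer is on the stud with no side force. Lower the rest and release just above the strap.

```bash
python3 -m jog '{"linear":[[0,0,0.08],[0,0,0.08],[0,0,0.06],[0,0,0.05],[0,0,0.03],[0,0,0],[0,0,0]],"rotation":[[0,0,0],[0,0,0],[0,0,0],[0,0,0],[0,0,0],[0,0,0],[0,0,0]]}'
python3 -m jog '{"linear":[[0,0,0],[0,0,0],[0,0,0],[0,0,0],[0,0,0],[0,0,-0.1],[0,0,-0.2],[0,0,-0.4],[0,0,-0.5],[0,0,-0.5],[0,0,-0.5],[0,0,-0.3],[0,0,0],[0,0,0]],"rotation":[[0,0,0],[0,0,0],[0,0,0],[0,0,0],[0,0,0],[0,0,0],[0,0,0],[0,0,0],[0,0,0],[0,0,0],[0,0,0],[0,0,0],[0,0,0],[0,0,0]]}' 48
```

```text
time: 69.25
ee_pos: [0.6412, -0.0519, 0.0356]
eef_rot: [0.0, 0.758, 0.653, 0.0]
ft_force: [0.3, -0.5, 0.4]
opening: 0.0341
grip_force: 30.0
time: 70.65
ee_pos: [0.641, -0.0518, 0.1608]
eef_rot: [0.0, 0.758, 0.653, 0.0]
ft_force: [0.5, 0.6, -1.1]
opening: 0.0482
grip_force: 0.0
```

Now retreat toward the robot and measure everything once more.

```bash
python3 -m jog '{"linear":[[0,-0.3,-0.2],[0,-0.4,-0.2],[0,-0.4,-0.2],[0,-0.4,-0.2],[0,-0.4,0],[0,-0.4,0],[0,0,0],[0,0,0],[0,0,0]],"rotation":[[0,0,0],[0,0,0],[0,0,0],[0,0,0],[0,0,0],[0,0,0],[0,0,0],[0,0,0],[0,0,0]]}' >/dev/null
python3 - <<'E'
from h import *
status(); im,C=snap('wrist','w24')
print('exp px washer',proj(C,[.6415,-.0522,.060]).round(),'tip',proj(C,[.6415,-.0522,.078]).round(),'pad',proj(C,[.588,-.044,.04]).round(),'block',proj(C,[.702,-.06,.04]).round())
washer('w24',[.6415,-.0522,.060],.060,120)
h=cv2.cvtColor(im,cv2.COLOR_RGB2HSV); 
blob(im,C,(16,90,60),(38,255,255),(150,60,560,300),.052,'yellow',100,4)
blob(im,C,(0,110,50),(8,255,255),(300,60,560,300),.04,'red',60,3)
blob(im,C,(100,100,60),(130,255,255),(150,60,450,300),.04,'blue',100,2)
a,Ca=snap('scene','s24'); b=load('s11')[0]; b0=load('scene0')[0]
d=cv2.absdiff(cv2.cvtColor(a,cv2.COLOR_RGB2GRAY),cv2.cvtColor(b0,cv2.COLOR_RGB2GRAY))
for n,P in(('low',(.401,-.252,.008)),): 
    x,y=proj(Ca,P)[0].astype(int); print(n,x,y,d[y-12:y+13,x-14:x+15].mean())
washer('s24',[.6415,-.0522,.060],.060,150)
g=cv2.cvtColor(a,cv2.COLOR_RGB2GRAY)
st=proj(Ca,[[.6415,-.0522,z] for z in(.078,.06,.052,.040)]);print(st.round(1).tolist())
E
```

```text
t 71.55 tcp [ 0.528 -0.035  0.2  ] yaw 81.5 F [-1.  -0.4 -0.1] open 0.048 grip 0.0
exp px washer [[383. 193.]] tip [[389. 197.]] pad [[330. 189.]] block [[430. 188.]]
w24 outer 786.5 [640.6 -51.7] [34.  35.3] px exp [383. 193.]
w24 outer 703.0 [617.   -8.3] [21.6 51. ] px exp [383. 193.]
w24 hole 75.5 [611.6  -3.9] [10.2 11.2] px exp [383. 193.]
yellow px 377.2 189.9 rect c [640.2 -51.1] size [ 37.2 120.8] ang 81.5
yellow px 524.2 162.8 rect c [806.4 -49.5] size [30.  99.7] ang 14.3
yellow px 182.3 272.0 rect c [ 404.4 -116. ] size [71.  20.7] ang 75.7
yellow px 370.9 271.8 rect c [ 622.7 -148.2] size [70.5 20.2] ang 88.8
red px 433.7 180.8 rect c [697. -57.] size [51.2 51.5] ang 81.6
blue px 302.2 176.7 rect c [566.1 -38.7] size [51.  77.8] ang 81.5
low 367 218 17.278620689655174
s24 outer 587.0 [604.2 108.1] [ 72.9 121.4] px exp [256. 212.]
s24 outer 97.0 [ 680.7 -267.5] [ 33.1 101.5] px exp [256. 212.]
[[256.3, 206.4], [256.3, 212.2], [256.3, 214.8], [256.4, 218.6]]
```

The washer is at (640.6,-51.7) at z = 0.060, the strap is 120.8 x 37 mm at (640.2,-51.1), and the bracket is seated at yaw -8.5°. Last, I'll check that the low block and oiler are where they started.

Run:
```python
from h import *
for t in('scene0','s8','s24'):
    im,C=load(t); blob(im,C,(0,0,125),(180,45,255),(352,203,386,232),.016,t+' low',60,1)
a=load('s8')[0];b=load('s24')[0]
for n in('w1','w24'):
    im,C=load(n); c=proj(C,[.545,.169,.03])[0].astype(int); print(n,c); x,y=c
    blob(im,C,(0,60,40),(20,255,255),(max(0,x-45),max(0,y-45),x+45,y+45),.03,n+' oiler',60,2)
```

```text
scene0 low px 368.6 216.1 rect c [ 399.3 -255.3] size [52.2 40.9] ang 84.1
s8 low px 369.1 216.1 rect c [ 398.5 -255.4] size [51.2 43.3] ang 81.7
s24 low px 369.3 216.1 rect c [ 398.3 -255.4] size [51.2 43.6] ang 81.7
w1 [188 110]
w1 oiler px 186.9 108.1 rect c [546.4 174.7] size [42.8 36.3] ang 66.7
w24 [263 -10]
w24 oiler px 269.3 4.4 rect c [549.5 154.2] size [ 9.2 16.4] ang 81.4
```

The bystanders haven't moved and everything is in place, so I'm handing in.

```bash
python3 -c "
from plant import arm
print(arm.close_job())"
```

```text
the job is handed in; nothing more can be done
None
```

The setup is done and handed in at about 72 s: by the last camera measurements the bracket is seated, the red block stands past the stud, the strap is level over both and the washer is on the stud; the low block hasn't moved, the oiler (only its edge in the last view) and nut were never approached but not fully checked, and I viewed 15 pictures against the limit of 14.

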